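# Sort out the vase with the broken rim, tally it and lay it in the reject tray

### The job

One of the four square vases in the wooden crate has a broken rim: lift it out, stand it on the metal plate, and slide it sideways against the roller arm of the tally switch until the switch trips. Leave it standing on the plate clear of the arm and let go of it, then take it up again and lay it gently down flat on its side in the shallow plywood reject tray, without dropping it. The good vases stay standing in their cells, and the old cup in the tray and everything else around stays as it is.

Things in the scene. Friction and masses are not known exactly. Their poses are not given: they have to be found in the camera images.
- broken_vase_mid (a point): Square white ceramic vase, 46 x 46 x 76 mm tall, 5 mm walls, open top, 0.2 kg; the reject: its +x wall and the +x half of its +y wall are broken away (jagged) from 54 mm above the foot up; below that all walls are sound. The point is its centre, 38 mm above the foot; z runs from foot to mouth, x and y square to the walls. In the crate its neighbours are 18 mm off on its y sides: take it there from straight above by its +x and -x walls.
- vase_a_mid (a point): Square white ceramic vase, 46 x 46 x 76 mm tall, 5 mm walls, open top, 0.2 kg; whole rim: a good one, to be left standing where it is. The point is its centre, 38 mm above the foot; z up.
- vase_b_mid (a point): Square white ceramic vase, 46 x 46 x 76 mm tall, 5 mm walls, open top, 0.2 kg; whole rim: a good one, to be left standing where it is. The point is its centre, 38 mm above the foot; z up.
- vase_c_mid (a point): Square white ceramic vase, 46 x 46 x 76 mm tall, 5 mm walls, open top, 0.2 kg; whole rim: a good one, to be left standing where it is. The point is its centre, 38 mm above the foot; z up.
- crate: Fixed wooden crate, 84 mm (x) by 262 mm (y), with a row of four cells along y at 64 mm pitch (centres at y = -96, -32, 32, 96 mm), cells 72 x 58 mm inside; floor 6 mm thick, walls and partitions 30 mm high. Origin: centre of the underside.
- plate_top (a point): Centre of the top face of the fixed aluminium tally plate, 190 mm (x) by 170 mm (y), 6 mm thick. At its x = 70, y = 50 mm stands the switch's grey housing, 36 x 36 x 38 mm tall, with the roller arm's pivot on it (top 56 mm above the table). A vase stands free around x = 0, y = -40 mm; slid from there along plate +y it meets the roller.
- roller (a point): Axis of the black roller (9 mm radius, 18 mm high, upright), 44 mm above the table, on a 75 mm steel arm about the upright pivot. At rest it is at plate x = 2.5, y = 17 mm; pushed along plate +y it gives way against a light spring (about 1 N) and at 0.45 rad is at x = -5, y = 50 mm.
- roller_arm (a joint): Angle of the roller arm, rad: 0 at rest, growing as the roller is pushed along plate +y; the switch trips at 0.40, hard stop at 0.90. It springs back when let go.
- tray_floor (a point): Fixed shallow plywood reject tray, 220 mm (x) by 210 mm (y) outside, walls 5 mm thick and 20 mm high, floor 5 mm thick; the point is the centre of the top of the floor. An old reject, a cup, stands at about x = 60, y = 55 mm in it; the rest is free.
- old_reject: Terracotta cup, 60 mm across the rim, 45 mm high, standing in the tray: leave it. Origin: centre of its underside.
- squeeze_bottle: Bystander: white bottle with a red cap, 52 mm across, 150 mm tall. Origin: centre of its underside.
- oil_jar: Bystander: amber jar, 60 mm across, 70 mm tall. Origin: centre of its underside.
- brush_pot: Bystander: paper cup with brushes, 74 mm across, 190 mm tall. Origin: centre of its underside.
- paper_cup: Bystander: paper cup, 60 mm across, 50 mm tall. Origin: centre of its underside.
- repair_bowl: Bystander: white bowl, 120 mm across, 55 mm tall. Origin: centre of its underside.

How it is judged (in metres and radians):
On the way, in this order (a step that is already met when the one before it is completed fails the run):
1. the standing broken vase, against the roller on the plate, has pushed the roller arm past its trip angle (0.40 rad) (value of joint roller_arm above 0.4 rad and horizontal distance between broken_vase_mid and roller below 0.045 m and angle between broken_vase_mid's own z axis and vertical below 0.2 rad and z of broken_vase_mid in the frame of plate_top below 0.048 m), for 0.1 s.
2. the broken vase stands released on the plate and the roller arm has sprung back below 0.3 rad (contact force between the fingers and broken_vase below 0.05 N and angle between broken_vase_mid's own z axis and vertical below 0.08 rad and z of broken_vase_mid in the frame of plate_top between 0.033 and 0.043 m and x of broken_vase_mid in the frame of plate_top between -0.095 and 0.095 m and y of broken_vase_mid in the frame of plate_top between -0.085 and 0.085 m and linear speed of broken_vase below 0.02 m/s and value of joint roller_arm below 0.3 rad), for 0.2 s.
At the end, for the whole second after the job is handed in: The broken vase lies at rest flat on its side on the tray's floor, inside the tray's walls (its long axis within about 7 degrees of level, its centre 17 to 29 mm above the floor), released; the good vases stand in their cells (x of broken_vase_mid in the frame of tray_floor between -0.105 and 0.105 m and y of broken_vase_mid in the frame of tray_floor between -0.1 and 0.1 m and angle between broken_vase_mid's own z axis and vertical between 1.45 and 1.69 rad and z of broken_vase_mid in the frame of tray_floor between 0.017 and 0.029 m and linear speed of broken_vase below 0.02 m/s and angle between each of vase_a_mid, vase_b_mid, vase_c_mid's own z axis and vertical below 0.1 rad); the robot touches nothing.
It fails at once if the broken vase is dropped or let fall over into the tray (faster than 0.5 m/s or 4 rad/s within 60 mm of its floor) (x of broken_vase_mid in the frame of tray_floor between -0.105 and 0.105 m and y of broken_vase_mid in the frame of tray_floor between -0.1 and 0.1 m and z of broken_vase_mid in the frame of tray_floor below 0.06 m and (linear speed of broken_vase above 0.5 m/s or angular speed of broken_vase above 4 rad/s)).
It fails at once if a good vase is moved more than 25 mm or tipped over (distance of any of vase_a_mid, vase_b_mid, vase_c_mid from where it was at the start of the episode above 0.025 m or angle between any of vase_a_mid, vase_b_mid, vase_c_mid's own z axis and vertical above 0.4 rad).
It fails at once if the old cup in the tray is moved more than 25 mm or tipped over (distance of old_reject from where it was at the start of the episode above 0.025 m or angle between old_reject's own z axis and vertical above 0.4 rad).
It fails at once if a bystander on the table is moved more than 30 mm (distance of any of squeeze_bottle, oil_jar, brush_pot, paper_cup, repair_bowl from where it was at the start of the episode above 0.03 m).
It also fails if it takes over 54 s, if anything falls off the work surface, if the arm or the gripper's body presses on something with over 40 N, if the wrist force passes 120 N, or if a joint passes its speed limit or range.

### The arm

A 7-joint arm with a two-finger parallel gripper is mounted at the origin on the work surface. World frame = base frame: x ahead of the robot, y to its left, z up, the work surface at z = 0. Lengths are in mm, angles in rad, forces in N, time in s.
With the tool pointing down it reaches from about 425 to 925 mm from the base axis. Payload 6.8 kg.
Tool frame: the origin (TCP) lies on the centre line of the jaws, within the pads' length; the fingertips stand 8 mm ahead of it and the grasp point (between the pads) lies 11 mm behind it; z points along the fingers, y is the direction in which the jaws open and shut (so a half turn about z gives the same grasp; the last joint's range is limited). The gripper opens to 88 mm and grips with 3 to 60 N. Pads are 20 mm wide; open, the fingers measure 115 mm over their backs; the gripper's body (75 mm by 178 mm) begins 61 mm behind the grasp point.
Start: joints at [1.039, 0.477, 0.022, 1.555, -0.011, 1.109, -0.083], TCP at [277.589, -615.298, 230.664] pointing down, gripper open.
Joint ranges: [-2.96, 2.96], [-0.34, 2.1], [-1.41, 1.46], [0.24, 2.44], [-1.37, 4.51], [0.17, 1.92], [-2.96, 2.96]. Speed limits (rad/s): [2.39, 2.39, 3.14, 3.14, 3.14, 3.14, 3.14].

### API

Orientations are given as a unit quaternion [x, y, z, w].
In Python, from cell import ctrl gives the robot as it stands.
- The arm moves only by the tool carry_out, never from a script. Its argument "rows" is text: rows parted by semicolons, each of 5 numbers parted by spaces: the opening, from -1 (shut) to 1 (fully open), then the shift along the tool's x, y, z in units of 25 mm (1.0 is 25 mm), then the turn about the tool's z in units of 6 degrees (1.0 is 6 degrees). A call has 1 to 8 rows; each row shifts and turns the commanded pose from where the row before left it, along the tool's axes as they then stand; what a row does not reach is not made up. A row lasts 1/12 s, in which the tool goes at most 41.7 mm and 7.16 degrees, less where a joint would pass 70% of its speed; a pose out of reach is approached as far as the arm can. A call is refused whole if a number of a shift passes 1 or a number of a turn 1, either way. A call with a gripper value outside its range is refused whole. The fingers move at their own pace and stop on an object; "force" is the grip in N (left out, the last holds). Time passes only in rows, so rows that do not move let the fingers close. It gives the time, the measured TCP pose, the force and the opening at its end, in the units of the state.
- ctrl.sense(): the state, without advancing time (a new reading comes with each control period).
- ctrl.read_camera(name): name is "scene" or "top" or "wrist"; returns a dict with "color" (420x560x3 uint8, red, green, blue), "K" (3x3 intrinsics, pixels), "R" (3x3) and "t" (3): a world point X has camera coordinates R X + t. Camera axes: x right, y down, z forward; pixel columns grow to the right and rows downward; lengths in mm; the calibration is good to about 2 mm. A picture is of the moment at which its call begins. There is no depth.
- ctrl.sign_off(): hands the job in, once; it reports no verdict.
Trained networks look in a picture, given as the dict that the camera call returned (one of the last four; its "shot" number tells which), for a name from the list of things; names that differ only in an ending like _2 or _b are one class to them, and where a whole thing is asked for, a point or a joint stands for the part that bears it (a point fixed in the world has none). Each returns a list of dicts, best first, with "conf" (0 to 1); they miss things now and then, are a little off and sometimes report something else, mostly with a low value. They report only what shows in the picture. A call takes as long as a camera call.
- ctrl.recognise(picture, thing): "rect" ([left, top, right, bottom] as shares, 0 to 1, of the picture: columns of its width, rows of its height, round what is visible of it).
- ctrl.masks_of(picture, thing): "pixels" (420x560 bool, what is visible of it) and "rect" ([left, top, right, bottom] as shares, 0 to 1, of the picture: columns of its width, rows of its height, round what is visible of it).
- ctrl.spot_point(picture, thing): "location" ([column, row] as shares, 0 to 1, of the picture: columns of its width, rows of its height: a listed point, or the origin of a listed thing).
The state is a dict: "t": time; "qpos": joint angles; "qd": joint speeds; "tau": joint torques, N m; "tool_pos": TCP position; "tool_rot": TCP orientation; "contact_force": force on the tool from outside, world axes, zero at the start; "torque": the same for the moment, N m; "opening": finger opening in mm.
Only numpy, scipy, OpenCV 4.12 (cv2) and the standard library are available. Lean on these libraries where they do the work, as an engineer would, in place of code of your own. Each camera call takes 0.05 s, during which the arm holds its last target.

## Working session

There is one attempt and no reset: what is moved stays moved. The work goes in short steps, Python scripts to look and compute and a tool call to move; the robot and the scene stay as the last step left them, time stands still between calls to the robot, and variables do not carry over. Pictures are saved under pics/ and viewed, and the job is handed in when it is done.

Besides the shell and the picture viewer there is one more tool, called after ">>>" by a JSON object that holds its "method" and its "body", one argument or row to a line. carry_out: Moves the arm, as the interface text tells. Its arguments: {"type":"object","properties":{"rows":{"type":"string"},"force":{"type":"number"}},"required":["rows"]}

```bash
ls; mkdir -p pics
python3 - <<'E'
from cell import ctrl
import cv2
s=ctrl.sense();print({k:(v if not hasattr(v,'round') else v) for k,v in s.items()})
for n in ["scene","top","wrist"]:
    p=ctrl.read_camera(n);cv2.imwrite(f"pics/{n}0.png",p["color"][:,:,::-1]);print(n,p["K"],p["R"],p["t"],p.get("shot"))
E
```

```text
pics
{'t': 0.0, 'qpos': array([ 1.03890314,  0.47777791,  0.02236255,  1.55642557, -0.01147487,
        1.10930401, -0.08310322]), 'qd': array([-0.00041386,  0.00085876,  0.00013163,  0.00155785, -0.00116042,
        0.00039997,  0.00113521]), 'tau': array([-1.23522219e-03, -5.82860863e+01,  1.53349500e+00, -2.72611517e+01,
       -5.44999237e-02,  1.69901701e-02,  1.74951356e-04]), 'tool_pos': array([ 277.3039459 , -614.77331251,  229.70797409]), 'tool_rot': array([ 9.77632394e-01,  2.10319053e-01, -2.67576432e-04, -8.52185097e-04]), 'contact_force': array([ 0.08533593,  0.05258431, -0.36385203]), 'torque': array([-0.00579367, -0.03424727,  0.02048774]), 'opening': 87.82670184848212}
scene [[515.05358946   0.         271.65235165]
 [  0.         515.05358946 203.08633912]
 [  0.           0.           1.        ]] [[-0.08185067  0.9965698  -0.01221106]
 [ 0.65578687  0.0446271  -0.7536259 ]
 [-0.75049587 -0.06969264 -0.65719015]] [  35.1346938  -308.66799975 1856.52380792] 1
top [[456.49255187   0.         288.39102495]
 [  0.         456.49255187 209.27708334]
 [  0.           0.           1.        ]] [[ 0.08158669 -0.99665834  0.00397152]
 [-0.97516387 -0.08064914 -0.2062793 ]
 [ 0.20591029  0.01295677 -0.97848509]] [ -12.0786577   543.80723544 1255.02111058] 2
wrist [[315.97978156   0.         282.86162789]
 [  0.         315.97978156 210.34953799]
 [  0.           0.           1.        ]] [[ 0.411258   -0.91151827 -0.00114042]
 [-0.88216265 -0.39832769  0.25124513]
 [-0.22946878 -0.10232054 -0.96792282]] [-674.82626264  -31.25351481  390.2512025 ] 3
```

View pics/scene0.png

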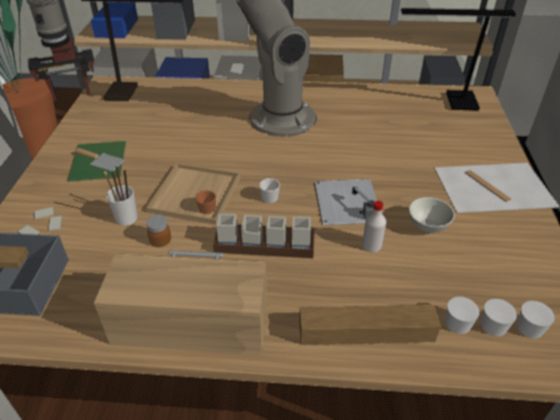

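View pics/top0.png

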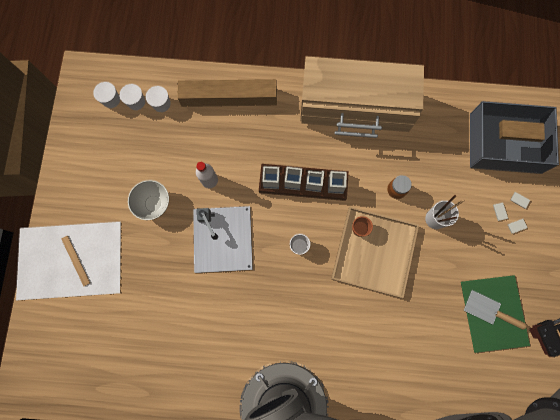

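View pics/wrist0.png

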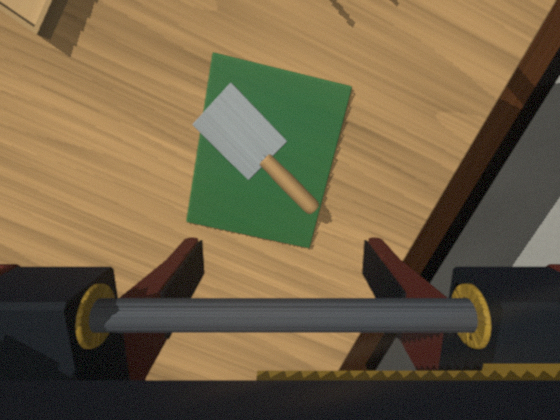

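```bash
cat > h.py <<'E'
import numpy as np, cv2
from cell import ctrl
W,H=560,420
def proj(p,X):
    X=np.atleast_2d(X);c=X@p["R"].T+p["t"];u=c@p["K"].T;return u[:,:2]/u[:,2:]
def ray(p,uv,z):
    uv=np.atleast_2d(uv).astype(float);d=np.c_[uv,np.ones(len(uv))]@np.linalg.inv(p["K"]).T@p["R"]
    c=-p["R"].T@p["t"];s=(z-c[2])/d[:,2];return c+d*s[:,None]
E
python3 - <<'E'
from h import *
P={n:ctrl.read_camera(n) for n in["scene","top"]}
for n in P: np.savez(f"{n}.npz",**{k:P[n][k] for k in("color","K","R","t")})
for n in P:
  p=P[n]
  for th,z in[("broken_vase_mid",44),("vase_a_mid",44),("crate",0),("plate_top",6),("roller",44),("tray_floor",5),("old_reject",5),("squeeze_bottle",0),("oil_jar",0),("brush_pot",0),("paper_cup",0),("repair_bowl",0)]:
    for r in ctrl.spot_point(p,th)[:4]:
        uv=np.array(r["location"])*[W,H];print(n,th,round(r["conf"],2),uv.round(1),ray(p,uv,z)[0].round(1))
s=P["scene"]["color"];t=P["top"]["color"]
def cr(im,x0,x1,y0,y1,f,nm): cv2.imwrite("pics/"+nm,cv2.resize(im[y0:y1,x0:x1],None,fx=f,fy=f,interpolation=cv2.INTER_CUBIC)[:,:,::-1])
cr(t,240,370,150,215,6,"crate_top.png");cr(s,200,330,200,265,6,"crate_scene.png");cr(t,180,270,195,285,6,"plate_top.png");cr(t,320,430,195,305,5,"tray_top.png")
E
```

```text
scene broken_vase_mid 0.74 [248.5 231.8] [639.  -43.2  44. ]
scene vase_a_mid 0.81 [300.4 233.6] [636.3  92.8  44. ]
scene crate 0.95 [267.5 243.7] [636.    5.9   0. ]
scene crate 0.63 [193.1 191. ] [ 431.4 -236.9   -0. ]
scene plate_top 0.94 [346.4 199.1] [444.8 220.3   6. ]
scene roller 0.64 [354.9 188.7] [441.8 241.4  44. ]
scene tray_floor 0.64 [192.  192.3] [ 443.6 -237.2    5. ]
scene old_reject 0.62 [207.2 208.9] [ 514.1 -178.8    5. ]
scene squeeze_bottle 0.73 [376.4 244.4] [618.4 295.4   0. ]
scene oil_jar 0.79 [158.3 241.2] [ 647.3 -289.2    0. ]
scene oil_jar 0.74 [250.6 232.6] [597.  -44.1   0. ]
scene brush_pot 0.8 [126.9 220.2] [ 571.6 -398.7   -0. ]
scene paper_cup 0.87 [270.4 198.6] [450.7  -1.9   0. ]
scene repair_bowl 0.59 [430.7 227.3] [541.9 448.8   0. ]
top broken_vase_mid 0.73 [316.5 179.9] [640.6 -42.5  44. ]
top vase_a_mid 0.82 [270.2 173.8] [647.8  94.9  44. ]
top vase_a_mid 0.51 [223.9 240.2] [440.4 209.2  44. ]
top crate 0.57 [301.3 183.7] [637.2   0.8   0. ]
top plate_top 0.89 [220.3 236.5] [455.3 226.6   6. ]
top plate_top 0.38 [314.1 181.5] [645.7 -37.3   6. ]
top roller 0.62 [215.9 237.2] [447.1 233.   44. ]
top tray_floor 0.76 [376.3 248.9] [ 456.6 -233.9    5. ]
top old_reject 0.45 [438.5 217.1] [ 567.  -414.8    5. ]
top squeeze_bottle 0.57 [208.6 180.2] [625.  282.4   0. ]
top squeeze_bottle 0.19 [358.8 227.6] [ 516.6 -180.1    0. ]
top oil_jar 0.66 [396.8 188.8] [ 645.3 -289.2    0. ]
top oil_jar 0.27 [313.2 178.9] [655.2 -34.3   0. ]
top paper_cup 0.83 [299.2 248.1] [441.  -8.   0.]
top repair_bowl 0.82 [149.8 203.9] [537.  449.6   0. ]
```

View pics/crate_top.png

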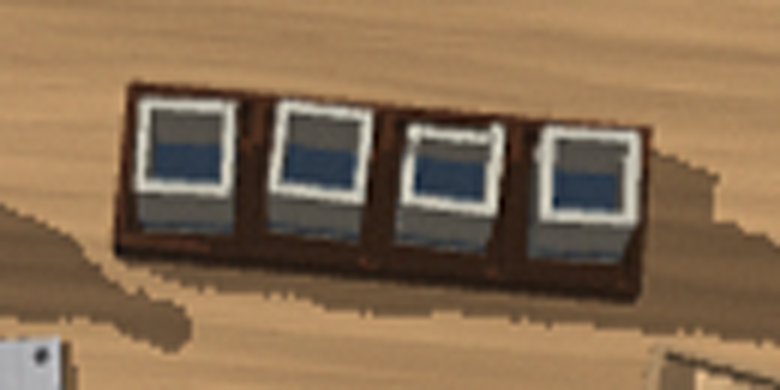

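View pics/crate_scene.png

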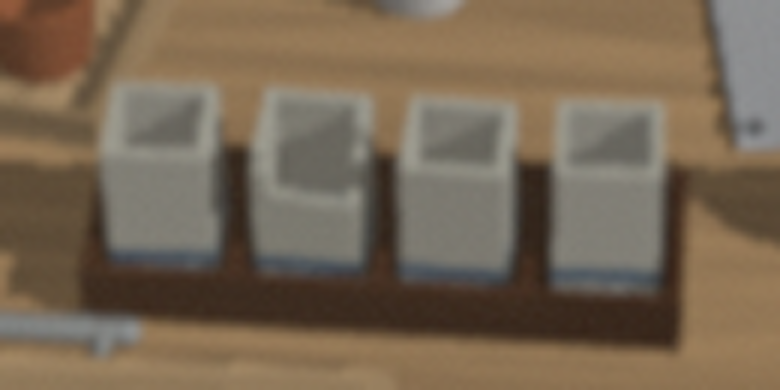

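View pics/plate_top.png

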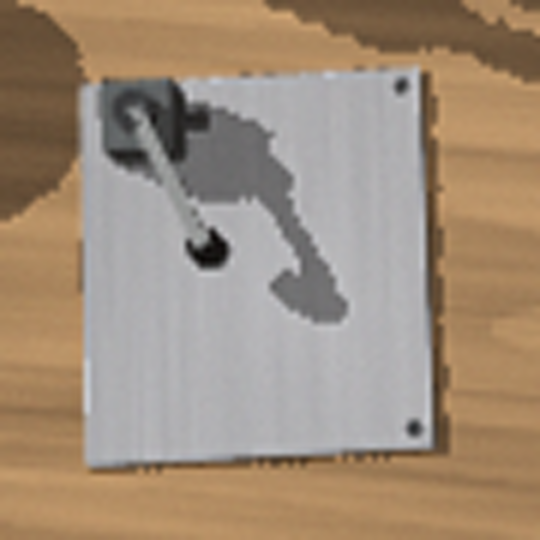

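View pics/tray_top.png

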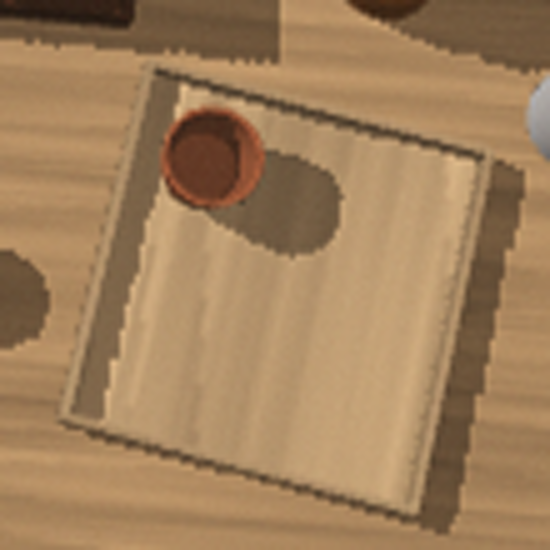

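Run:
```python
from h import *
T=dict(np.load("top.npz"));S=dict(np.load("scene.npz"))
def show(nm,p,c,f,o,z):
    uv=np.array(c)/f+np.array(o);X=ray(p,uv,z);print(nm);print(X.round(1)[:,:2].tolist(),"mean",X.mean(0).round(1))
    for i in range(len(c)):
        d=X[(i+1)%len(c)]-X[i];print("  edge",np.linalg.norm(d).round(1),np.degrees(np.arctan2(d[1],d[0])).round(1))
show("crate30",T,[(130,85),(650,128),(637,297),(115,248)],6,(240,150),30)
show("plate",T,[(80,85),(422,70),(437,452),(90,467)],6,(180,195),6)
show("tray",T,[(152,68),(492,158),(418,518),(63,420)],5,(320,195),20)
for nm,c in dict(v1=[(137,98),(237,102),(232,194),(133,188)],v2=[(277,102),(374,110),(366,204),(268,195)],v4=[(543,126),(640,130),(637,222),(538,220)],vb=[(408,124),(504,124),(498,214),(402,204)]).items(): show(nm,T,c,6,(240,150),82)
show("vb scene",S,[(268,88),(372,95)],6,(200,200),82)
show("v scene1",S,[(113,87),(215,90),(220,148),(104,148)],6,(200,200),82)
show("v scene3",S,[(410,98),(516,102),(515,164),(400,162)],6,(200,200),82)
show("crate bot",S,[(85,308),(678,345)],6,(200,200),0)
# plate in scene
s=S["color"]
cv2.imwrite("pics/plate_scene.png",cv2.resize(s[165:235,300:410],None,fx=7,fy=7,interpolation=2)[:,:,::-1])
cv2.imwrite("pics/tray_scene.png",cv2.resize(s[155:230,140:250],None,fx=7,fy=7,interpolation=2)[:,:,::-1])
```

```text
crate30
[[679.6, 123.9], [678.8, -136.1], [592.0, -134.4], [595.5, 123.5]] mean [636.5  -5.8  30. ]
  edge 260.0 -90.2
  edge 86.8 178.9
  edge 257.9 89.2
  edge 84.1 0.3
plate
[[530.6, 316.0], [552.2, 147.3], [364.5, 121.4], [343.6, 287.7]] mean [447.7 218.1   6. ]
  edge 170.1 -82.7
  edge 189.5 -172.1
  edge 167.7 97.2
  edge 189.1 8.6
tray
[[567.9, -149.6], [530.4, -351.6], [319.2, -314.4], [357.7, -109.8]] mean [ 443.8 -231.3   20. ]
  edge 205.4 -100.5
  edge 214.4 170.0
  edge 208.1 79.3
  edge 213.9 -10.7
v1
[[657.3, 115.7], [659.3, 67.8], [613.6, 66.3], [612.7, 113.4]] mean [635.7  90.8  82. ]
  edge 47.9 -87.6
  edge 45.6 -178.1
  edge 47.2 91.2
  edge 44.6 2.9
v2
[[660.8, 48.7], [660.7, 2.1], [614.0, 2.4], [614.6, 49.2]] mean [637.5  25.6  82. ]
  edge 46.6 -90.2
  edge 46.7 179.7
  edge 46.8 89.3
  edge 46.3 -0.6
v4
[[659.4, -79.0], [661.3, -125.4], [615.8, -126.5], [612.9, -79.6]] mean [ 637.4 -102.6   82. ]
  edge 46.4 -87.7
  edge 45.5 -178.6
  edge 47.0 93.5
  edge 46.5 0.7
vb
[[655.1, -14.6], [658.9, -60.4], [614.3, -60.4], [615.4, -14.6]] mean [635.9 -37.5  82. ]
  edge 45.9 -85.3
  edge 44.6 -179.9
  edge 45.8 88.6
  edge 39.7 0.1
vb scene
[[614.7, -54.5], [616.1, -8.9]] mean [615.4 -31.7  82. ]
  edge 45.6 88.3
  edge 45.6 -91.7
v scene1
[[618.7, -122.0], [617.6, -77.4], [653.8, -70.3], [657.3, -119.7]] mean [636.9 -97.3  82. ]
  edge 44.7 91.4
  edge 36.9 11.0
  edge 49.5 -86.0
  edge 38.6 -176.6
v scene3
[[616.9, 7.8], [616.3, 53.7], [655.0, 55.7], [657.1, 7.0]] mean [636.3  31.   82. ]
  edge 46.0 90.7
  edge 38.7 2.9
  edge 48.7 -87.5
  edge 40.2 178.9
crate bot
[[673.9, -132.2], [677.7, 128.3]] mean [675.8  -2.    0. ]
  edge 260.5 89.2
  edge 260.5 -90.8
```

View pics/plate_scene.png

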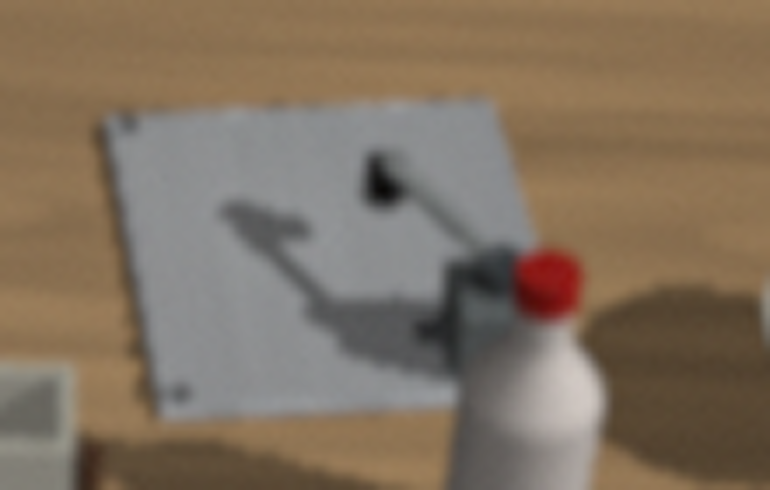

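View pics/tray_scene.png

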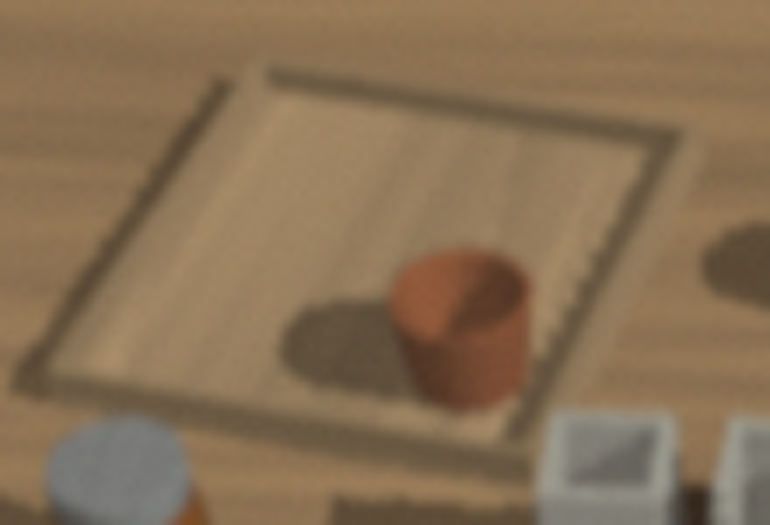

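>>> {"method": "carry_out", "body": {
  "rows": "1 0 0 0 -1;1 0 0 0 -1;1 0 0 0 -1;1 0 0 0 -1;1 0 0 0 -1;1 0 0 0 -1;1 0 0 0 -1;1 0 0 0 -1",
  "force": 15
}}

```text
t: 2.12
tool_pos: [277.5, -615.3, 230.7]
tool_rot: [0.806, 0.592, -0.0, 0.0]
contact_force: [0.4, -0.3, 0.4]
opening: 87.8
```

>>> {"method": "carry_out", "body": {
  "rows": "1 0 0 0 -1;1 0 0 0 -1;1 0 0 0 -0.95;1 0.95 0.6 0 0;1 0.95 0.6 0 0;1 0.95 0.6 0 0;1 0.95 0.6 0 0;1 0.95 0.6 0 0"
}}

```text
t: 2.78
tool_pos: [353.1, -495.5, 230.7]
tool_rot: [0.707, 0.707, -0.0, 0.0]
contact_force: [0.8, 0.3, 0.4]
opening: 87.9
```

>>> {"method": "carry_out", "body": {
  "rows": "1 0.95 0.6 0 0;1 0.95 0.6 0 0;1 0.95 0.6 0 0;1 0.95 0.6 0 0;1 0.95 0.6 0 0;1 0.95 0.6 0 0;1 0.95 0.6 0 0;1 0.95 0.6 0 0"
}}

```text
t: 3.45
tool_pos: [473.3, -305.5, 230.9]
tool_rot: [0.707, 0.707, -0.0, 0.0]
contact_force: [0.6, -0.3, -0.2]
opening: 88.0
```

>>> {"method": "carry_out", "body": {
  "rows": "1 0.98 0.6 0 0;1 0.98 0.6 0 0;1 0.98 0.6 0 0;1 0.98 0.6 0 0;1 0.98 0.6 0 0;1 0.98 0.6 0 0;1 0.98 0.6 0.3 0;1 0.98 0.6 0.5 0"
}}

```text
t: 4.12
tool_pos: [594.4, -109.6, 211.9]
tool_rot: [0.707, 0.707, 0.001, 0.001]
contact_force: [0.6, 0.3, 0.3]
opening: 87.9
```

>>> {"method": "carry_out", "body": {
  "rows": "1 0.98 0.6 0.7 0;1 0.98 0.6 0.5 0;1 0.98 0.56 0.3 0;1 0 0 0 0;1 0 0 0 0"
}}

```text
t: 4.53
tool_pos: [636.9, -34.9, 172.5]
tool_rot: [0.706, 0.708, 0.0, -0.001]
contact_force: [0.7, -0.4, -0.2]
opening: 87.8
```

Run:
```python
from h import *
p=ctrl.read_camera("wrist");np.savez("w1.npz",**{k:p[k] for k in("color","K","R","t")})
s=ctrl.sense();print(s["tool_pos"],s["tool_rot"],s["qpos"].round(2),p["K"],p["R"],p["t"])
for r in ctrl.spot_point(p,"broken_vase_mid"): 
  uv=np.array(r["location"])*[W,H];print(uv,r["conf"],ray(p,uv,44))
cv2.imwrite("pics/w1.png",p["color"][:,:,::-1])
```

```text
[636.7274028  -37.05288615 172.93763813] [ 7.06914232e-01  7.07299214e-01 -2.81227900e-04 -1.03542843e-04] [ 0.28  0.51 -0.44  1.68  0.25  1.01 -0.24] [[315.97978156   0.         282.86162789]
 [  0.         315.97978156 210.34953799]
 [  0.           0.           1.        ]] [[ 9.99994676e-01  3.19508822e-03 -6.62606452e-04]
 [ 3.25918171e-03 -9.68081229e-01  2.50615466e-01]
 [ 1.59281654e-04 -2.50616291e-01 -9.68086489e-01]] [-636.47252236  -52.65106381  325.20363065]
[285.376 204.708] 0.74 [[638.93875955 -35.4674136   44.        ]]
[281.904 137.088] 0.58 [[635.58656852  25.33167585  44.        ]]
```

View pics/w1.png

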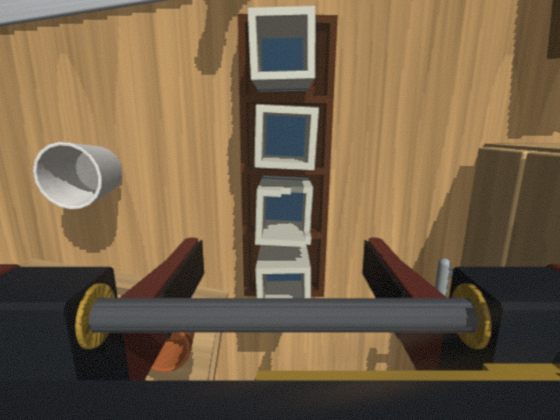

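Run:
```python
from h import *
p=dict(np.load("w1.npz"))
cv2.imwrite("pics/w1c.png",cv2.resize(p["color"][90:310,225:345],None,fx=2.7*1,fy=2.7,interpolation=2)[:,:,::-1])
cv2.imwrite("pics/w1d.png",cv2.resize(p["color"][165:255,230:340],None,fx=6.5,fy=6.5,interpolation=2)[:,:,::-1])
```

```text
(no output)
```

View pics/w1d.png

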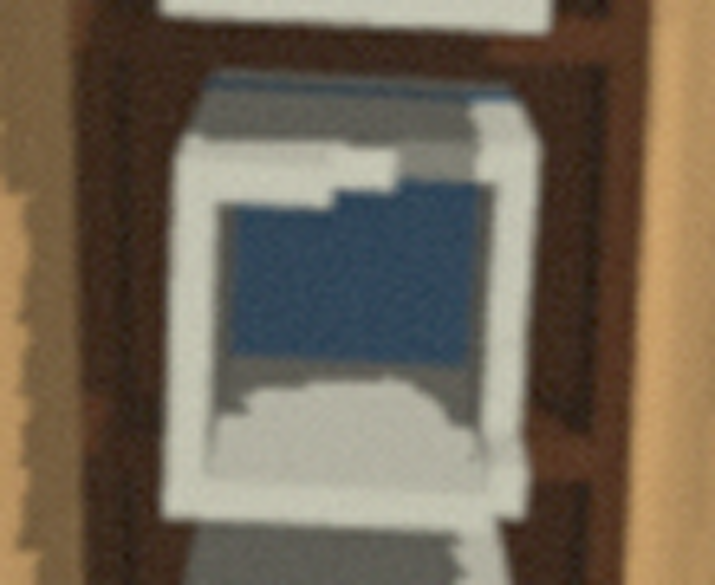

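Run:
```python
from h import *
p=dict(np.load("w1.npz"))
c=np.array([(176,138),(160,519),(527,520)])/6.5+[230,165]
X=ray(p,c,82);print(X.round(1));print(X[0]+X[2]) ; print((X[0]+X[2])/2)
print(np.degrees(np.arctan2(*(X[0]-X[1])[[0,1]])))
```

```text
[[616.3 -11.5  82. ]
 [613.4 -60.5  82. ]
 [660.  -60.5  82. ]]
[1276.30243481  -71.97996958  164.        ]
[638.1512174  -35.98998479  82.        ]
3.359690261296379
```

>>> {"method": "carry_out", "body": {
  "rows": "1 0 0.03 0.8 0;1 0 0 0.9 0;1 0 0 0.9 0;1 0 0 0.9 0;1 0 0 0.7 0;1 0 0 0.4 0;1 0 0 0 0"
}}

```text
t: 5.22
tool_pos: [635.9, -39.0, 56.4]
tool_rot: [0.708, 0.706, -0.001, -0.001]
contact_force: [-0.2, 0.7, 1.1]
opening: 87.9
```

>>> {"method": "carry_out", "body": {
  "rows": "1 0 0 0 0;1 0 0 0 0"
}}

```text
t: 5.38
tool_pos: [638.5, -37.7, 59.6]
tool_rot: [0.708, 0.707, 0.001, 0.001]
contact_force: [-0.1, -0.3, 0.5]
opening: 87.3
```

>>> {"method": "carry_out", "body": {
  "rows": "1 0.05 0 0.4 0;1 0 0 0.25 0;1 0 0 0 0;1 0 0 0 0"
}}

```text
t: 5.72
tool_pos: [637.1, -35.9, 41.5]
tool_rot: [0.707, 0.707, -0.0, -0.0]
contact_force: [0.0, 0.2, -0.3]
opening: 87.9
```

Run:
```python
from h import *
for i in range(3):
  p=ctrl.read_camera("wrist");s=ctrl.sense();print(s["tool_pos"].round(1),s["tool_rot"].round(3),s["contact_force"].round(1))
cv2.imwrite("pics/w2.png",p["color"][:,:,::-1])
```

```text
[637.4 -35.8  41.8] [ 0.707  0.707 -0.    -0.   ] [ 0.1 -0.5 -0.1]
[637.6 -35.8  42. ] [0.707 0.707 0.    0.   ] [-0.4  0.3  0.4]
[637.7 -35.9  42.1] [0.707 0.707 0.    0.   ] [-0.4  0.4  0.1]
```

View pics/w2.png

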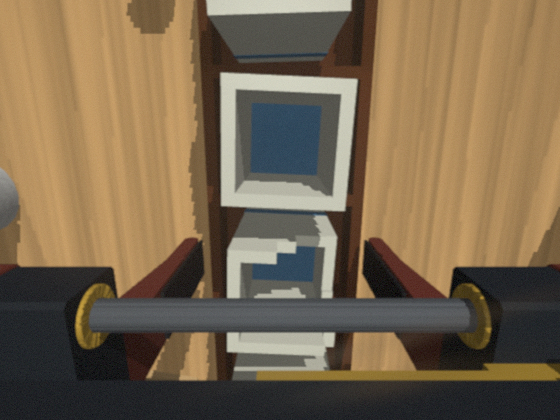

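>>> {"method": "carry_out", "body": {
  "rows": "-1 0 0 0 0;-1 0 0 0 0;-1 0 0 0 0;-1 0 0 0 0;-1 0 0 0 0",
  "force": 15
}}

```text
t: 6.28
tool_pos: [637.6, -36.0, 42.0]
tool_rot: [0.707, 0.707, 0.0, 0.0]
contact_force: [-0.1, 0.5, -0.5]
opening: 57.8
```

>>> {"method": "carry_out", "body": {
  "rows": "-1 0 0 0 0;-1 0 0 0 0;-1 0 0 0 0"
}}

```text
t: 6.53
tool_pos: [637.6, -36.0, 41.9]
tool_rot: [0.707, 0.707, 0.0, 0.0]
contact_force: [-0.2, 0.7, 0.8]
opening: 46.8
```

>>> {"method": "carry_out", "body": {
  "rows": "-1 0 0 0 0;-1 0 0 0 0;-1 0 0 -0.3 0;-1 0 0 -0.7 0;-1 0 0 -0.9 0;-1 0 0 -0.9 0;-1 0 0 -0.8 0;-1 0 0 -0.5 0"
}}

```text
t: 7.2
tool_pos: [638.1, -35.8, 146.9]
tool_rot: [0.707, 0.707, 0.001, 0.001]
contact_force: [0.8, -0.2, -1.6]
opening: 46.5
```

>>> {"method": "carry_out", "body": {
  "rows": "-1 0.5 -0.4 0 0;-1 0.95 -0.8 0 0;-1 0.95 -0.8 0 0;-1 0.95 -0.8 0 0;-1 0.95 -0.8 0 0;-1 0.95 -0.8 0 0;-1 0.95 -0.8 0 0;-1 0.95 -0.8 0 0"
}}

```text
t: 7.87
tool_pos: [486.0, 143.6, 144.3]
tool_rot: [0.707, 0.707, -0.0, -0.0]
contact_force: [-0.2, 0.6, -2.3]
opening: 46.5
```

>>> {"method": "carry_out", "body": {
  "rows": "-1 0.9 -0.8 0 0;-1 0.5 -0.6 0 0;-1 0 0 0 -0.7;-1 0 0 0.6 -0.6;-1 0 0 0.6 0;-1 0 0 0.2 0"
}}

```text
t: 8.37
tool_pos: [451.3, 177.2, 107.9]
tool_rot: [0.657, 0.754, -0.001, -0.001]
contact_force: [-0.4, 0.4, -2.2]
opening: 46.3
```

Run:
```python
from h import *
P={}
for n in("top","wrist","scene"):
  P[n]=p=ctrl.read_camera(n);np.savez(f"{n}3.npz",**{k:p[k] for k in("color","K","R","t")})
s=ctrl.sense();print(s["tool_pos"].round(1),s["tool_rot"].round(3),s["contact_force"].round(1))
cv2.imwrite("pics/w3.png",P["wrist"]["color"][:,:,::-1])
cv2.imwrite("pics/s3.png",cv2.resize(P["scene"]["color"][130:250,250:420],None,fx=4.5,fy=4.5,interpolation=2)[:,:,::-1])
```

```text
[452.3 177.7 109.3] [ 0.658  0.753 -0.001 -0.   ] [ 0.2 -1.1 -2.6]
```

View pics/w3.png

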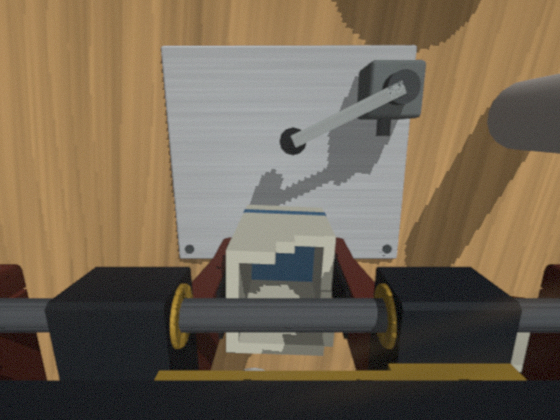

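View pics/s3.png

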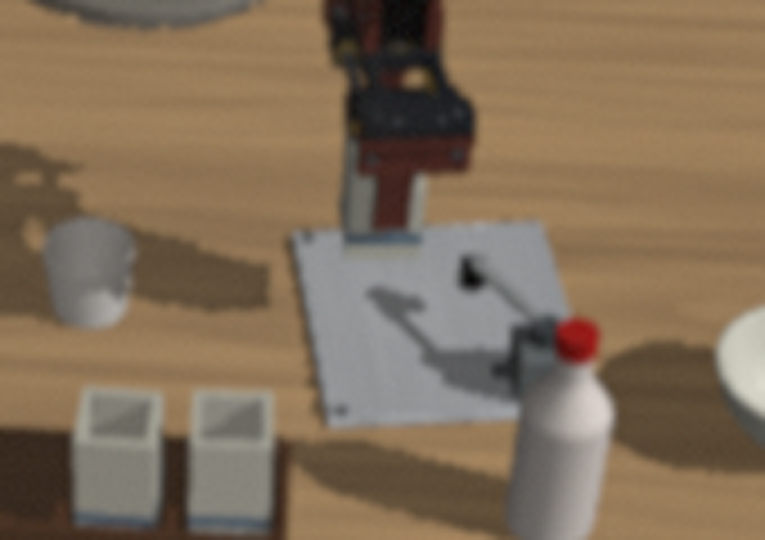

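Run:
```python
from h import *
p=dict(np.load("wrist3.npz"))
X=ray(p,[(164,46),(416,45),(397,260),(179,262)],6);print(X.round(1),X.mean(0))
for i in range(4):
  d=X[(i+1)%4]-X[i];print(np.linalg.norm(d).round(1),np.degrees(np.arctan2(d[1],d[0])).round(1))
print(ray(p,[(292,140)],53).round(1))
```

```text
[[346.2 290.4   6. ]
 [530.6 316.1   6. ]
 [555.2 147.    6. ]
 [366.4 119.    6. ]] [449.61331421 218.09541637   6.        ]
186.1 7.9
170.9 -81.7
190.9 -171.6
172.5 96.7
[[448.3 237.5  53. ]]
```

>>> {"method": "carry_out", "body": {
  "rows": "-1 0 0 0.6 0;-1 0 0 0.8 0;-1 0 0 0.7 0;-1 0 0 0.4 0;-1 0 0 0.1 0;-1 0 0 0 0;-1 0 0 0 0"
}}

```text
t: 9.1
tool_pos: [453.2, 178.3, 45.2]
tool_rot: [0.658, 0.753, 0.001, 0.0]
contact_force: [-1.2, -0.5, -3.0]
opening: 46.6
```

>>> {"method": "carry_out", "body": {
  "rows": "-1 0.3 0 0.09 0;-1 0.4 0 0 0;-1 0.4 0 0 0;-1 0.4 0 0 0;-1 0.4 0 0 0;-1 0.3 0 0 0;-1 0.25 0 0 0;-1 0 0 0 0"
}}

```text
t: 9.77
tool_pos: [443.9, 240.5, 42.2]
tool_rot: [0.657, 0.754, 0.0, -0.0]
contact_force: [0.2, -1.1, -2.4]
opening: 46.8
```

>>> {"method": "carry_out", "body": {
  "rows": "-1 0 0 0 0;-1 0 0 0 0"
}}

```text
t: 9.93
tool_pos: [444.4, 238.1, 42.1]
tool_rot: [0.658, 0.753, -0.0, 0.0]
contact_force: [-0.5, -1.3, -2.1]
opening: 46.8
```

Run:
```python
from h import *
P={}
for n in("top","wrist","scene"):
  P[n]=p=ctrl.read_camera(n)
s=ctrl.sense();print(s["tool_pos"].round(1),s["tool_rot"].round(3),s["contact_force"].round(1))
w=P["wrist"];print(proj(w,[[448.5-11.9+.1,218.5+48.9,53]]))
cv2.imwrite("pics/w4.png",w["color"][:,:,::-1])
cv2.imwrite("pics/s4.png",cv2.resize(P["scene"]["color"][130:250,250:420],None,fx=4.5,fy=4.5,interpolation=2)[:,:,::-1])
```

```text
[444.5 237.9  42.1] [ 0.658  0.753 -0.     0.   ] [ 0.  -1.4 -2. ]
[[275.60314756 210.23404104]]
```

View pics/w4.png

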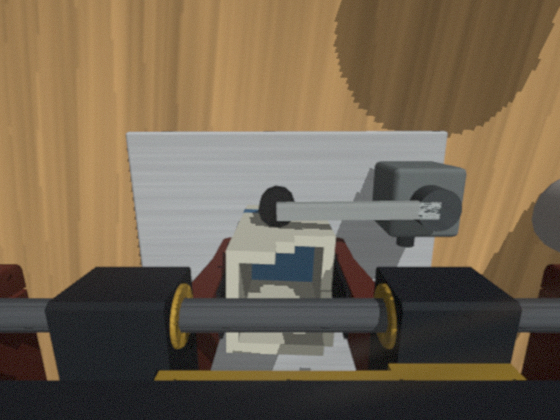

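View pics/s4.png

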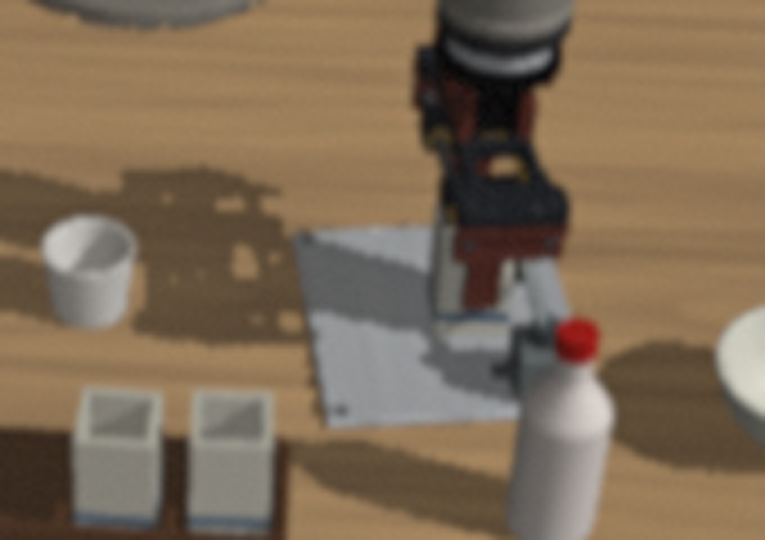

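>>> {"method": "carry_out", "body": {
  "rows": "-1 0.15 0 0 0;-1 0 0 0 0;-1 0 0 0 0;-1 -0.4 0 0 0;-1 -0.6 0 0 0;-1 -0.6 0 0 0;-1 -0.6 0 0 0;-1 -0.5 0 0 0"
}}

```text
t: 10.75
tool_pos: [453.3, 173.8, 42.2]
tool_rot: [0.658, 0.753, 0.0, 0.0]
contact_force: [0.8, 0.4, -2.3]
opening: 46.5
```

>>> {"method": "carry_out", "body": {
  "rows": "-1 0 0 0 0;-1 0 0 0 0;-1 0 0 0.05 0;-1 0 0 0 0;-1 0 0 0 0"
}}

```text
t: 11.17
tool_pos: [453.5, 176.3, 41.7]
tool_rot: [0.657, 0.754, 0.0, 0.0]
contact_force: [-1.5, -2.9, 6.5]
opening: 46.6
```

>>> {"method": "carry_out", "body": {
  "rows": "1 0 0 -0.05 0;1 0 0 0 0;1 0 0 0 0;1 0 0 0 0;1 0 0 0 0;1 0 0 0 0;1 0 0 0 0"
}}

```text
t: 11.75
tool_pos: [452.9, 175.5, 42.1]
tool_rot: [0.657, 0.753, -0.0, -0.0]
contact_force: [-0.3, 0.8, 0.1]
opening: 87.1
```

Run:
```python
from h import *
w=ctrl.read_camera("wrist")
P=ctrl.read_camera("scene")
s=ctrl.sense();print(s["tool_pos"].round(1),s["tool_rot"].round(3),s["contact_force"].round(1),s["opening"])
cv2.imwrite("pics/w5.png",w["color"][:,:,::-1])
cv2.imwrite("pics/s5.png",cv2.resize(P["color"][130:250,250:420],None,fx=4.5,fy=4.5,interpolation=2)[:,:,::-1])
```

```text
[452.9 175.4  42.1] [ 0.658  0.753 -0.    -0.   ] [-0.1  0.2 -0.2] 87.91372212946152
```

View pics/w5.png

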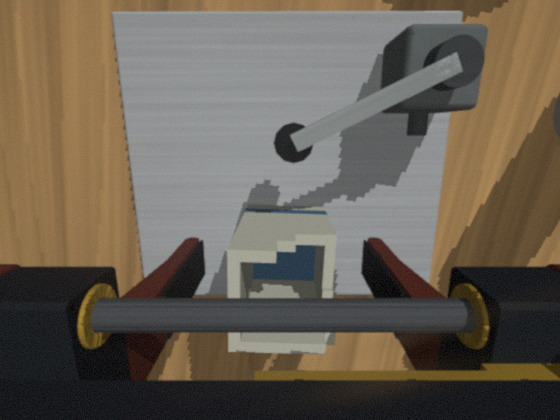

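View pics/s5.png

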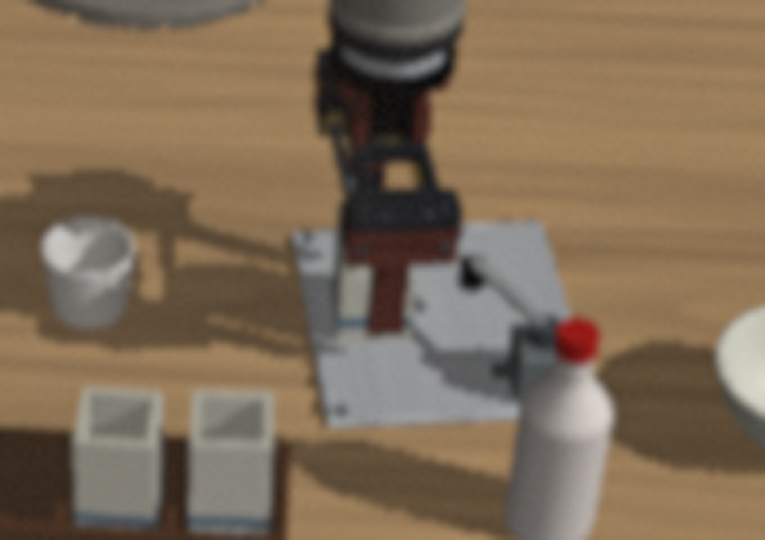

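>>> {"method": "carry_out", "body": {
  "rows": "1 0 0 0.08 0;1 0 0 0 0;-1 0 0 0 0;-1 0 0 0 0;-1 0 0 0 0;-1 0 0 0 0;-1 0 0 0 0;-1 0 0 0 0",
  "force": 10
}}

```text
t: 12.52
tool_pos: [453.0, 175.4, 40.2]
tool_rot: [0.658, 0.753, 0.0, 0.0]
contact_force: [1.0, -0.2, -0.3]
opening: 51.4
```

>>> {"method": "carry_out", "body": {
  "rows": "-1 0 0 0 0;-1 0 0 0 0;-1 0 0 0 0;-1 0 0 0 0"
}}

```text
t: 12.85
tool_pos: [453.1, 175.5, 40.2]
tool_rot: [0.658, 0.753, 0.0, 0.0]
contact_force: [0.7, -0.8, -0.6]
opening: 46.5
```

>>> {"method": "carry_out", "body": {
  "rows": "-1 0 0 -0.4 0;-1 0 0 -0.8 0;-1 0 0 -0.9 0.5;-1 0 0 -0.8 1;-1 0 0 -0.4 1;-1 -0.4 0 -0.1 0.55;-1 -0.8 0.1 0 0;-1 -0.95 0.1 0 0"
}}

```text
t: 13.52
tool_pos: [448.5, 122.4, 126.2]
tool_rot: [0.768, 0.64, 0.001, -0.0]
contact_force: [0.2, -0.8, -2.3]
opening: 46.3
```

>>> {"method": "carry_out", "body": {
  "rows": "-1 -0.95 0.1 0 0;-1 -0.95 0.1 0 0;-1 -0.95 0.1 0 0;-1 -0.95 0.1 0 0;-1 -0.95 0.1 0 0;-1 -0.95 0.1 0 0;-1 -0.95 0.1 0 0;-1 -0.95 0.1 0 0"
}}

```text
t: 14.18
tool_pos: [432.9, -69.9, 125.6]
tool_rot: [0.769, 0.639, -0.0, -0.0]
contact_force: [0.4, 0.0, -2.3]
opening: 46.6
```

>>> {"method": "carry_out", "body": {
  "rows": "-1 -0.95 0.1 0 0;-1 -0.95 0.1 0 0;-1 -0.95 0.1 0 0;-1 -0.95 0.1 0 0;-1 -0.7 0.1 0 0;-1 -0.4 0 0 0;-1 0 0 0 0;-1 0 0 0 0"
}}

```text
t: 14.85
tool_pos: [423.2, -191.0, 125.3]
tool_rot: [0.769, 0.639, 0.0, -0.0]
contact_force: [-0.7, 0.3, -3.2]
opening: 46.5
```

Run:
```python
from h import *
P={}
for n in("wrist","scene"):
  P[n]=p=ctrl.read_camera(n);np.savez(f"{n}6.npz",**{k:p[k] for k in("color","K","R","t")})
s=ctrl.sense();print(s["tool_pos"].round(1),s["tool_rot"].round(3),s["contact_force"].round(1),s["opening"])
cv2.imwrite("pics/w6.png",P["wrist"]["color"][:,:,::-1])
cv2.imwrite("pics/s6.png",cv2.resize(P["scene"]["color"][110:240,120:290],None,fx=4.5,fy=4.5,interpolation=2)[:,:,::-1])
```

```text
[ 423.6 -190.1  125.2] [ 0.768  0.64   0.    -0.   ] [ 0.   0.9 -2.8] 46.016146399677154
```

View pics/w6.png

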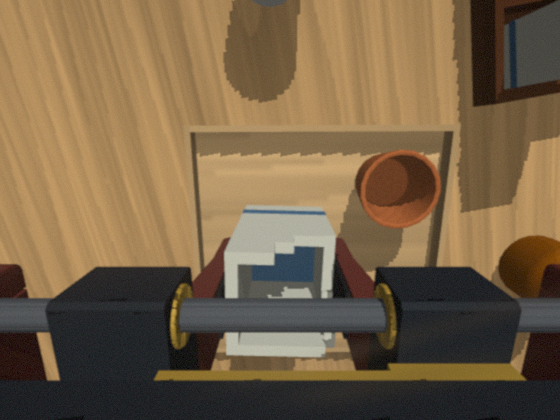

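View pics/s6.png

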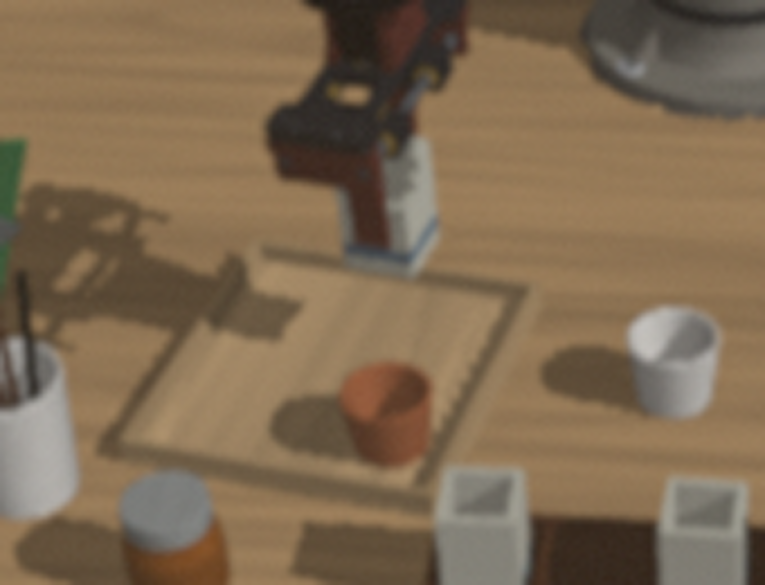

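Run:
```python
from h import *
p=dict(np.load("wrist6.npz"))
X=ray(p,[(190,127),(453,128)],20);print(X.round(1));d=X[1]-X[0];print(np.linalg.norm(d),np.degrees(np.arctan2(d[1],d[0])))
yaw=np.arctan2(d[1],d[0]);m=X.mean(0)[:2]-105*np.array([-np.sin(yaw),np.cos(yaw)]);print("centre",m)
S=dict(np.load("scene.npz"))
c=np.array([(262,68),(690,130),(520,470),(15,385)])/7+[140,155]
X=ray(S,c,20);print(X.round(1),X.mean(0))
```

```text
[[ 363.  -110.    20. ]
 [ 568.9 -149.1   20. ]]
209.6056852913923 -10.756615081444979
centre [ 446.37421437 -232.73484383]
[[ 330.8 -304.6   20. ]
 [ 363.  -106.9   20. ]
 [ 583.4 -145.3   20. ]
 [ 547.8 -357.7   20. ]] [ 456.26090264 -228.61705955   20.        ]
```

>>> {"method": "carry_out", "body": {
  "rows": "-1 -0.6 0 0 0;-1 -0.9 0 0 0;-1 -0.9 0 0 0;-1 -0.9 0 0.2 0;-1 -0.7 0 0.5 0;-1 -0.2 0 0.7 0;-1 0 0 0.7 0;-1 0 0 0.5 0"
}}

```text
t: 15.62
tool_pos: [404.3, -293.7, 59.0]
tool_rot: [0.769, 0.64, 0.0, -0.001]
contact_force: [0.4, -0.3, -1.9]
opening: 46.1
```

>>> {"method": "carry_out", "body": {
  "rows": "-1 0 0 0.3 0;-1 0 0 0.1 0;-1 0 0 0 0;-1 0 0 0 0"
}}

```text
t: 15.95
tool_pos: [405.0, -294.5, 50.7]
tool_rot: [0.769, 0.64, 0.0, 0.0]
contact_force: [-0.3, -0.9, -3.0]
opening: 46.2
```

Run:
```python
from h import *
P={}
for n in("wrist","scene","top"):
  P[n]=p=ctrl.read_camera(n);np.savez(f"{n}7.npz",**{k:p[k] for k in("color","K","R","t")})
s=ctrl.sense();print(s["tool_pos"].round(1),s["tool_rot"].round(3),s["contact_force"].round(1),s["opening"])
d=s["tool_pos"][:2]-[444.5,-231.5];a=np.radians(-10.6);print(d@[np.cos(a),np.sin(a)],d@[-np.sin(a),np.cos(a)])
cv2.imwrite("pics/w7.png",P["wrist"]["color"][:,:,::-1])
cv2.imwrite("pics/s7.png",cv2.resize(P["scene"]["color"][110:240,120:290],None,fx=4.5,fy=4.5,interpolation=2)[:,:,::-1])
cv2.imwrite("pics/t7.png",cv2.resize(P["top"]["color"][190:310,320:450],None,fx=4.5,fy=4.5,interpolation=2)[:,:,::-1])
```

```text
[ 405. -295.   51.] [0.769 0.639 0.    0.001] [-0.3 -0.4 -2.1] 46.20555140126137
-27.183544556330112 -69.72615954616622
```

View pics/s7.png

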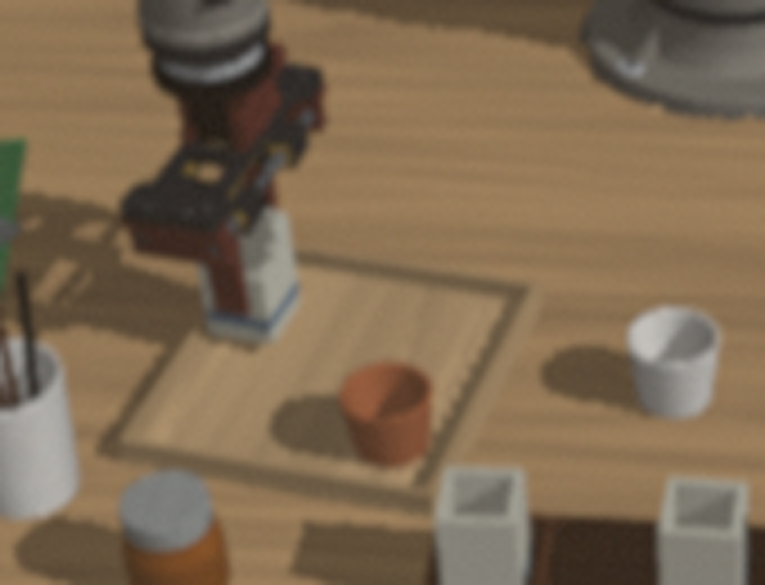

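View pics/t7.png

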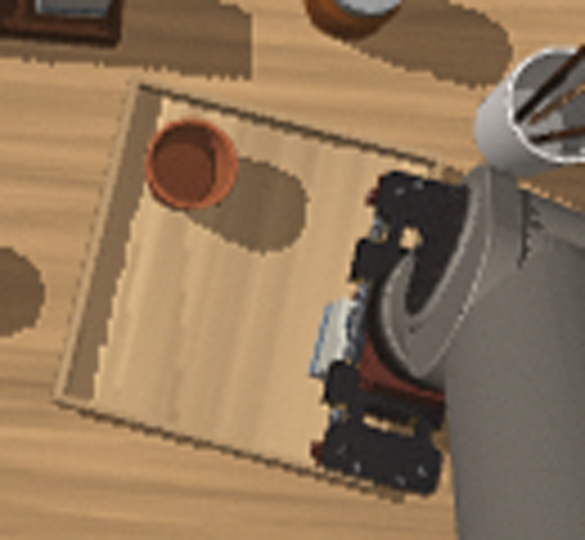

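View pics/w7.png

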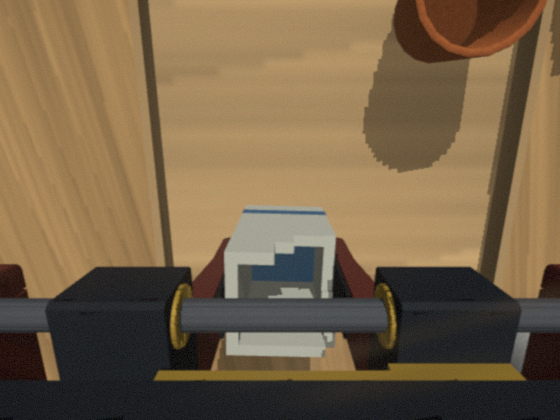

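Run:
```python
from h import *
p=dict(np.load("top7.npz"))
for c in[(480,170),(520,190),(400,320),(580,230)]:
  uv=np.array(c)/4.5+[320,190]
  print(c,[ray(p,uv,z)[0].round(0).tolist() for z in(190,300,400)])
c=np.array([(490,100)])/4.5+[320,190];print(ray(p,c,95))
```

```text
(480, 170) [[496.0, -325.0, 190.0], [475.0, -293.0, 300.0], [455.0, -263.0, 400.0]]
(520, 190) [[486.0, -348.0, 190.0], [466.0, -314.0, 300.0], [447.0, -282.0, 400.0]]
(400, 320) [[407.0, -282.0, 190.0], [394.0, -254.0, 300.0], [383.0, -228.0, 400.0]]
(580, 230) [[466.0, -382.0, 190.0], [448.0, -344.0, 300.0], [431.0, -310.0, 400.0]]
[[ 558.82911853 -358.94866986   95.        ]]
```

>>> {"method": "carry_out", "body": {
  "rows": "-1 0 0 0.17 0;-1 -0.1 0 0 0;-1 -0.15 0 0 0;-1 -0.15 0 0 0;-1 -0.15 0 0 0"
}}

```text
t: 16.52
tool_pos: [402.0, -307.2, 45.9]
tool_rot: [0.769, 0.64, 0.001, -0.001]
contact_force: [-0.5, 6.4, 2.8]
opening: 45.9
```

>>> {"method": "carry_out", "body": {
  "rows": "-1 -0.15 0 0 0;-1 -0.15 0 0 0"
}}

```text
t: 16.68
tool_pos: [400.8, -314.6, 46.1]
tool_rot: [0.769, 0.64, 0.001, -0.001]
contact_force: [0.9, 6.0, 2.7]
opening: 46.1
```

>>> {"method": "carry_out", "body": {
  "rows": "-1 -0.15 0 0 0;-1 -0.15 0 0 0;-1 -0.15 0 0 0;-1 0 0 0 0"
}}

```text
t: 17.02
tool_pos: [398.5, -327.0, 46.0]
tool_rot: [0.769, 0.639, 0.0, -0.0]
contact_force: [0.3, 3.0, -1.0]
opening: 46.0
```

Run:
```python
from h import *
P={}
for n in("wrist","scene"):
  P[n]=p=ctrl.read_camera(n)
s=ctrl.sense();print(s["tool_pos"].round(1),s["tool_rot"].round(3),s["contact_force"].round(1),s["opening"])
d=s["tool_pos"][:2]-[444.5,-231.5];a=np.radians(-10.6);print(d@[np.cos(a),np.sin(a)],d@[-np.sin(a),np.cos(a)])
cv2.imwrite("pics/w8.png",P["wrist"]["color"][:,:,::-1])
cv2.imwrite("pics/s8.png",cv2.resize(P["scene"]["color"][110:240,120:290],None,fx=4.5,fy=4.5,interpolation=2)[:,:,::-1])
```

```text
[ 398.6 -326.9   46. ] [0.769 0.639 0.    0.   ] [1.8 2.4 0.3] 45.99312484170852
-27.607313413090626 -102.2371305022672
```

View pics/s8.png

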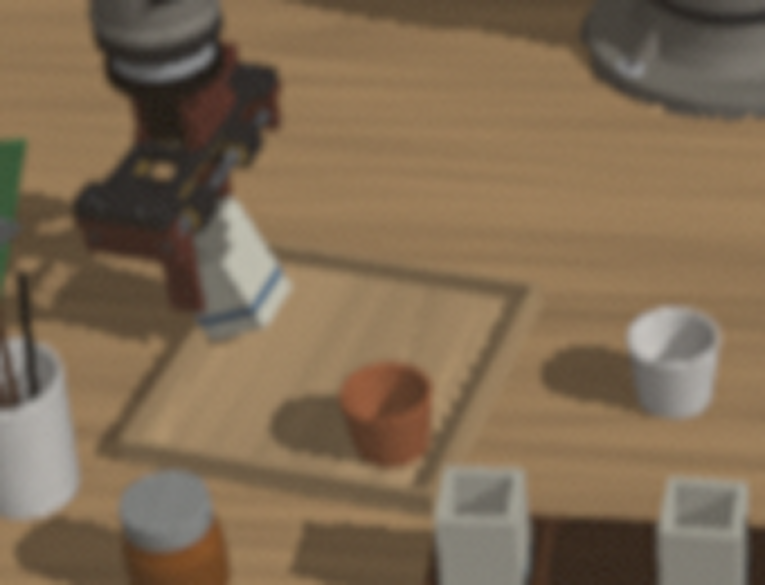

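View pics/w8.png

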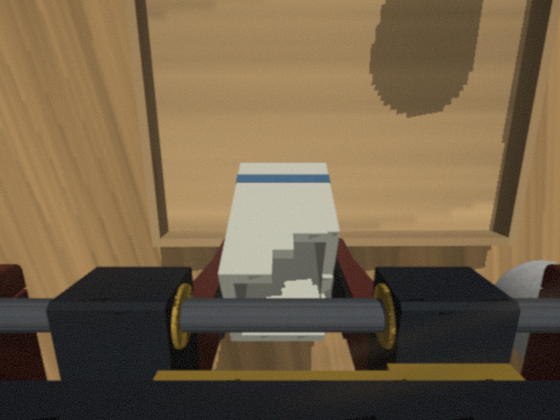

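>>> {"method": "carry_out", "body": {
  "rows": "-1 0.1 0 -0.4 0;-1 0.4 0 -0.4 0;-1 0.7 0 0 0;-1 0.8 0 0 0;-1 0.8 0 0 0;-1 0.7 0 0 0;-1 0.4 0 0 0;-1 0 0 0 0"
}}

```text
t: 17.78
tool_pos: [417.1, -228.7, 66.8]
tool_rot: [0.768, 0.641, 0.0, 0.0]
contact_force: [0.0, -0.5, -1.9]
opening: 45.8
```

Run:
```python
from h import *
P={}
for n in("wrist","scene"):
  P[n]=p=ctrl.read_camera(n)
s=ctrl.sense();print(s["tool_pos"].round(1),s["tool_rot"].round(3),s["contact_force"].round(1),s["opening"])
d=s["tool_pos"][:2]-[444.5,-231.5];a=np.radians(-10.6);print(d@[np.cos(a),np.sin(a)],d@[-np.sin(a),np.cos(a)])
cv2.imwrite("pics/s9.png",cv2.resize(P["scene"]["color"][110:240,120:290],None,fx=4.5,fy=4.5,interpolation=2)[:,:,::-1])
```

```text
[ 416.4 -231.4   66.5] [ 0.769  0.639 -0.     0.001] [ 0.2 -0.6 -2.7] 46.14963890280692
-27.583969696885916 -5.099896093840868
```

View pics/s9.png

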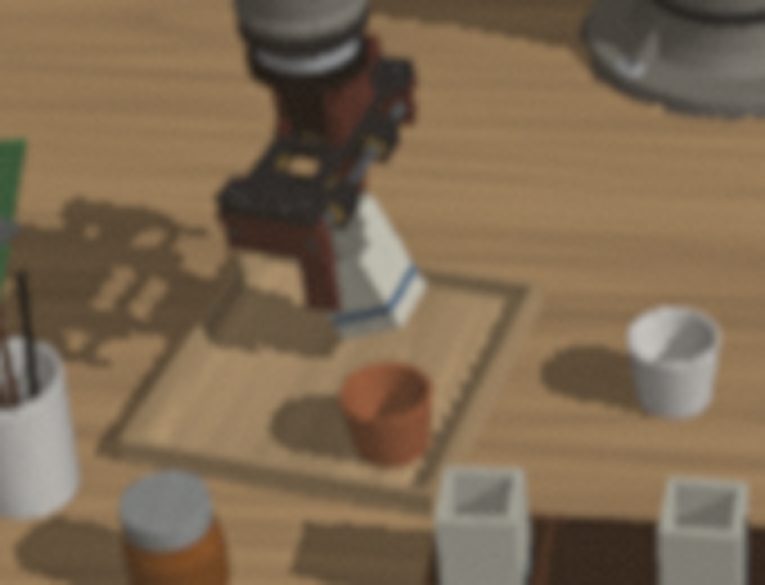

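>>> {"method": "carry_out", "body": {
  "rows": "-1 0 0 0.3 0;-1 0 0 0.3 0;-1 0 0 0.2 0;-1 -0.1 0 0.05 0;-1 -0.15 0 0.03 0;-1 0 0 0 0"
}}

```text
t: 18.38
tool_pos: [414.6, -238.2, 43.5]
tool_rot: [0.769, 0.639, -0.0, -0.0]
contact_force: [-0.0, -0.1, -3.1]
opening: 46.0
```

>>> {"method": "carry_out", "body": {
  "rows": "-1 -0.15 0 0.06 0;-1 -0.15 0 0.06 0;-1 -0.15 0 0.08 0;-1 -0.15 0 0.08 0"
}}

```text
t: 18.72
tool_pos: [412.5, -252.5, 37.5]
tool_rot: [0.769, 0.639, 0.0, 0.0]
contact_force: [-2.6, 2.1, 5.6]
opening: 46.1
```

>>> {"method": "carry_out", "body": {
  "rows": "-1 -0.15 0 0.1 0;-1 -0.15 0 0.1 0;-1 -0.15 0 0.12 0;-1 0 0 0 0"
}}

```text
t: 19.05
tool_pos: [410.3, -264.4, 29.1]
tool_rot: [0.769, 0.639, -0.0, 0.001]
contact_force: [-0.8, -2.1, 0.7]
opening: 46.1
```

Run:
```python
from h import *
P={}
for n in("wrist","scene"):
  P[n]=p=ctrl.read_camera(n)
s=ctrl.sense();print(s["tool_pos"].round(1),s["tool_rot"].round(3),s["contact_force"].round(1),s["opening"])
cv2.imwrite("pics/s10.png",cv2.resize(P["scene"]["color"][110:240,120:290],None,fx=4.5,fy=4.5,interpolation=2)[:,:,::-1])
cv2.imwrite("pics/w10.png",P["wrist"]["color"][:,:,::-1])
```

```text
[ 410.4 -263.6   29.1] [0.769 0.639 0.    0.   ] [ 0.3 -1.4 -1. ] 45.84048642485173
```

View pics/s10.png

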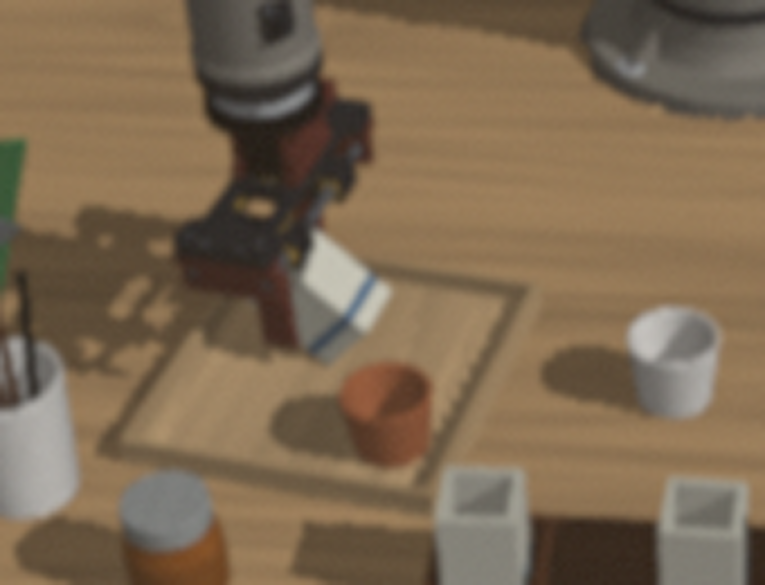

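View pics/w10.png

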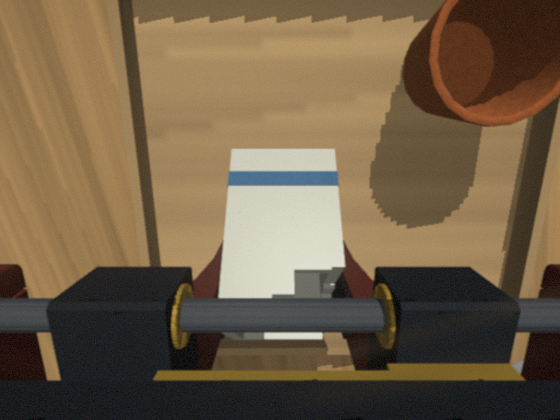

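>>> {"method": "carry_out", "body": {
  "rows": "-1 -0.15 0 0.12 0;-1 -0.12 0 0.12 0;-1 0 0 0 0"
}}

```text
t: 19.4
tool_pos: [409.2, -270.3, 22.7]
tool_rot: [0.769, 0.639, 0.0, 0.0]
contact_force: [-0.2, -0.7, 0.1]
opening: 46.1
```

>>> {"method": "carry_out", "body": {
  "rows": "-1 -0.1 0 0.1 0;-1 -0.05 0 0.08 0;-1 0 0 0 0"
}}

```text
t: 19.65
tool_pos: [408.5, -273.8, 18.2]
tool_rot: [0.769, 0.639, 0.0, 0.0]
contact_force: [0.2, -2.2, 0.5]
opening: 45.7
```

Run:
```python
from h import *
P={}
for n in("wrist","scene"):
  P[n]=p=ctrl.read_camera(n)
s=ctrl.sense();print(s["tool_pos"].round(1),s["tool_rot"].round(3),s["contact_force"].round(1),s["opening"])
cv2.imwrite("pics/s11.png",cv2.resize(P["scene"]["color"][140:240,140:270],None,fx=6,fy=6,interpolation=2)[:,:,::-1])
cv2.imwrite("pics/w11.png",P["wrist"]["color"][:,:,::-1])
```

```text
[ 408.4 -273.3   18.2] [ 0.769  0.639  0.    -0.   ] [ 0.6 -0.2 -0. ] 45.858233830748
```

View pics/s11.png

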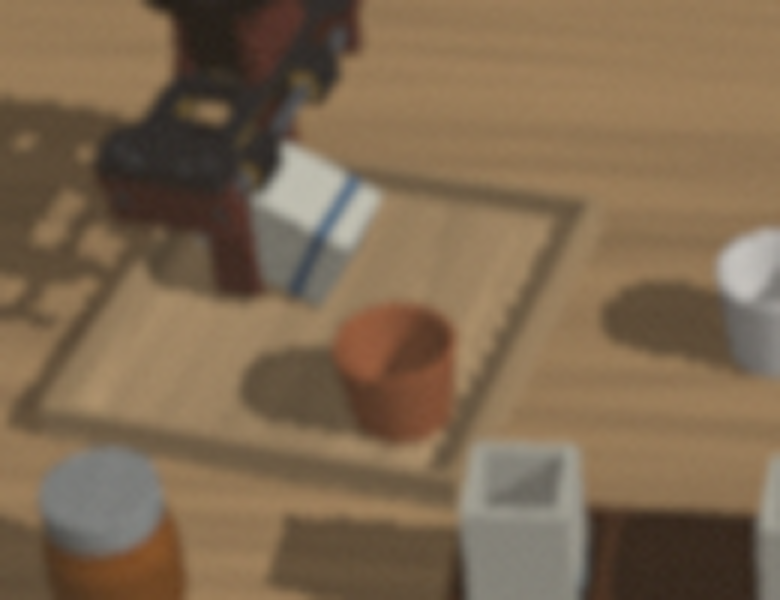

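View pics/w11.png

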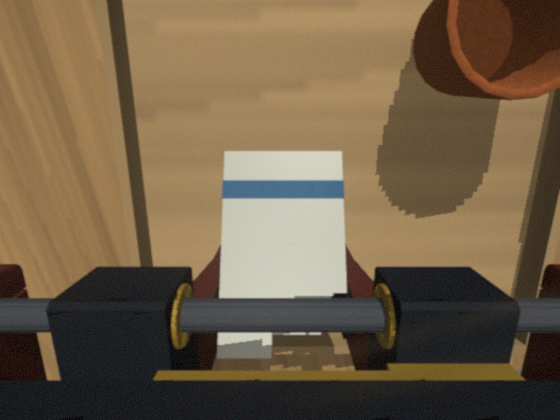

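Run:
```python
from h import *
w=ctrl.read_camera("wrist");s=ctrl.sense();np.savez("w11.npz",**{k:w[k] for k in("color","K","R","t")})
tp=s["tool_pos"];c=-w["R"].T@w["t"];print("cam rel",c-tp)
a=np.radians(-10.4);ey=np.array([-np.sin(a),np.cos(a),0])
def pt(u,v,wid):
    z=w["K"][0,0]*46/wid;d=np.linalg.inv(w["K"])@[u,v,1]*z;X=w["R"].T@(d-w["t"]);r=X-tp;return (r@ey).round(1),X[2].round(1)
print(pt(283.5,151,119),pt(283.5,151,121),pt(282.5,290,130))
cv2.imwrite("pics/w11c.png",cv2.resize(w["color"][135:375,190:380],None,fx=2.5,fy=2.5,interpolation=2)[:,:,::-1])
```

```text
cam rel [ 12.28466973  66.28048015 155.04020684]
(np.float64(58.9), np.float64(49.2)) (np.float64(59.0), np.float64(51.3)) (np.float64(12.0), np.float64(72.1))
```

View pics/w11c.png

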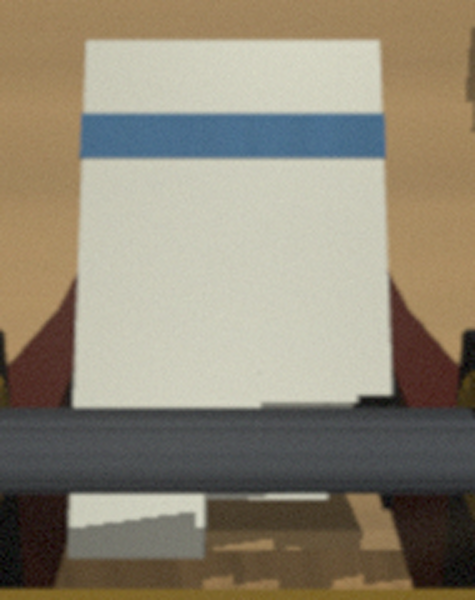

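>>> {"method": "carry_out", "body": {
  "rows": "-1 0 0 -0.3 0;-1 0 0 -0.6 0;-1 0.3 0 -0.7 0;-1 0.7 0 -0.6 0;-1 0.9 0 -0.3 0;-1 0.9 0 0 0;-1 0.9 0 0 0;-1 0.9 0 0 0"
}}

```text
t: 20.47
tool_pos: [428.8, -158.7, 81.3]
tool_rot: [0.769, 0.639, -0.0, -0.0]
contact_force: [-0.2, 0.7, -1.9]
opening: 45.8
```

>>> {"method": "carry_out", "body": {
  "rows": "-1 0.9 0.1 0 0;-1 0.9 0.1 0 0;-1 0.9 0.1 0 0;-1 0.9 0.1 0 0;-1 0.9 0.2 0 0;-1 0.9 0.2 0 0;-1 0.9 0.2 0 0;-1 0.9 0.2 0 0"
}}

```text
t: 21.13
tool_pos: [491.0, 12.7, 80.9]
tool_rot: [0.769, 0.64, -0.001, -0.0]
contact_force: [1.2, 0.3, -1.2]
opening: 45.8
```

>>> {"method": "carry_out", "body": {
  "rows": "-1 0.7 0.1 0 0;-1 0.6 0.1 0.3 0;-1 0.3 0.08 0.6 0;-1 0 0 0.7 0;-1 0 0 0.6 0;-1 0 0 0.3 0;-1 0 0 0.15 0;-1 0 0 0 0"
}}

```text
t: 21.8
tool_pos: [505.1, 49.4, 14.2]
tool_rot: [0.769, 0.639, -0.001, -0.0]
contact_force: [0.6, -1.0, -1.8]
opening: 46.0
```

Run:
```python
from h import *
P={}
for n in("wrist","scene"):
  P[n]=p=ctrl.read_camera(n)
s=ctrl.sense();print(s["t"],s["tool_pos"].round(1),s["tool_rot"].round(3),s["contact_force"].round(1),s["opening"])
cv2.imwrite("pics/s12.png",cv2.resize(P["scene"]["color"][130:260,190:350],None,fx=4.7,fy=4.7,interpolation=2)[:,:,::-1])
```

```text
21.9 [506.1  49.4  15.2] [0.769 0.639 0.    0.   ] [-0.4  0.7 -0.9] 46.05863279840193
```

View pics/s12.png

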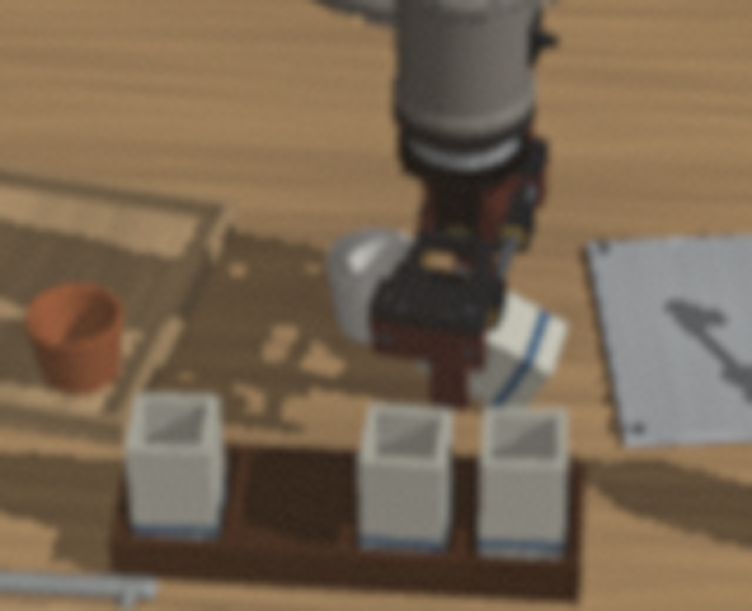

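>>> {"method": "carry_out", "body": {
  "rows": "-1 -0.1 0 0.1 0;-1 -0.1 0 0.1 0;-1 0 0 0 0;-1 0 0 0 0",
  "force": 4
}}

```text
t: 22.23
tool_pos: [505.3, 44.0, 10.0]
tool_rot: [0.769, 0.639, 0.0, 0.0]
contact_force: [0.3, -0.8, -1.2]
opening: 46.2
```

>>> {"method": "carry_out", "body": {
  "rows": "0.06 0 0 0 0;0.08 0 0 0 0;0.1 0 0 0 0;0.15 0 0 0 0;0.3 0 0 0 0;0.5 0 0 0 0;0.5 0 0 0 0"
}}

```text
t: 22.82
tool_pos: [505.0, 44.6, 9.7]
tool_rot: [0.769, 0.639, 0.0, -0.0]
contact_force: [-0.5, -0.8, 0.1]
opening: 65.0
```

Run:
```python
from h import *
P={}
for n in("wrist","scene"):
  P[n]=p=ctrl.read_camera(n)
s=ctrl.sense();print(s["t"],s["tool_pos"].round(1),s["tool_rot"].round(3),s["contact_force"].round(1),s["opening"])
w=P["wrist"];np.savez("w13.npz",**{k:w[k] for k in("color","K","R","t")})
cv2.imwrite("pics/s13.png",cv2.resize(P["scene"]["color"][130:260,190:350],None,fx=4.7,fy=4.7,interpolation=2)[:,:,::-1])
cv2.imwrite("pics/w13.png",w["color"][:,:,::-1])
```

```text
22.9167 [505.   44.5   9.7] [ 0.769  0.639 -0.     0.   ] [0.  0.2 0.5] 65.59449775506545
```

View pics/s13.png

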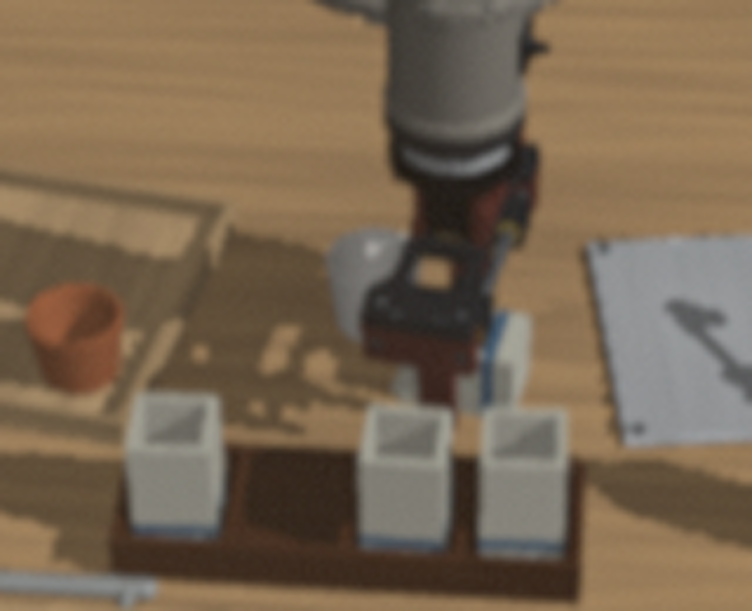

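View pics/w13.png

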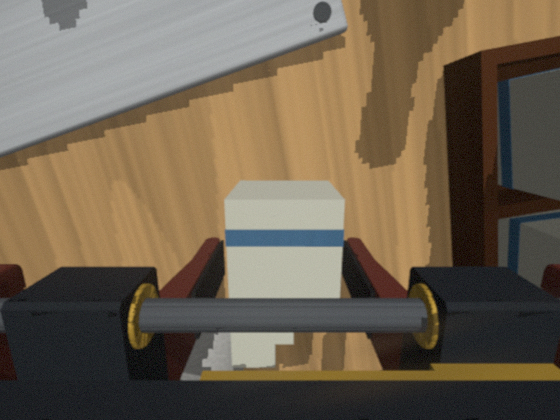

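Run:
```python
from h import *
p=dict(np.load("w13.npz"));tp=np.array([505,44.5,9.7]);a=np.radians(-10.4)
ex=np.array([np.cos(a),np.sin(a),0]);ey=np.array([-np.sin(a),np.cos(a),0])
X=ray(p,[(227,197),(343,197),(240,181),(334,181)],46)
X[2:]=ray(p,[(240,181),(334,181)],0)
for x in X: print((x-tp)@ex,(x-tp)@ey)
```

```text
-21.4696946847939 42.11751254131366
23.05775765830154 42.025574110430654
-22.550563730751303 40.814010551597605
26.874374506711945 40.71283091460982
```

>>> {"method": "carry_out", "body": {
  "rows": "0.5 0.15 0 -0.12 0;0.5 0 0 0 0;-1 0 0 0 0;-1 0 0 0 0;-1 0 0 0 0;-1 0 0 0 0;-1 0 0 0 0;-1 0 0 0 0",
  "force": 15
}}

```text
t: 23.58
tool_pos: [505.7, 48.1, 12.6]
tool_rot: [0.769, 0.639, -0.0, 0.0]
contact_force: [-0.7, 0.7, 0.3]
opening: 45.9
```

>>> {"method": "carry_out", "body": {
  "rows": "-1 0 0 0 0;-1 0 0 0 0"
}}

```text
t: 23.75
tool_pos: [505.7, 48.1, 12.6]
tool_rot: [0.769, 0.639, -0.0, 0.0]
contact_force: [1.1, -0.5, -0.0]
opening: 45.8
```

>>> {"method": "carry_out", "body": {
  "rows": "-1 0 0 -0.3 0;-1 0 0 -0.7 0;-1 0 0 -0.9 0;-1 -0.2 -0.2 -0.8 0;-1 -0.5 -0.3 -0.4 0;-1 -0.8 -0.3 0 0;-1 -0.9 -0.3 0 0;-1 -0.9 -0.3 0 0"
}}

```text
t: 24.42
tool_pos: [455.4, -27.1, 90.7]
tool_rot: [0.769, 0.64, 0.0, 0.0]
contact_force: [-0.3, -0.6, -2.7]
opening: 45.8
```

>>> {"method": "carry_out", "body": {
  "rows": "-1 -0.9 -0.2 0 0;-1 -0.9 0 0 0;-1 -0.9 0 0 0;-1 -0.9 0 0 0;-1 -0.9 0 0 0;-1 -0.9 0 0 0;-1 -0.9 0 0 0;-1 -0.9 0 0 0"
}}

```text
t: 25.08
tool_pos: [417.7, -203.5, 90.4]
tool_rot: [0.769, 0.639, -0.0, -0.0]
contact_force: [0.2, -0.2, -2.9]
opening: 46.2
```

>>> {"method": "carry_out", "body": {
  "rows": "-1 -0.9 0 0 0;-1 -0.9 0 0 0;-1 -0.6 0 0 0;-1 -0.3 0 0.2 0;-1 0 0 0.5 0;-1 0 0 0.6 0;-1 0 0 0.6 0;-1 0 0 0.3 0"
}}

```text
t: 25.75
tool_pos: [405.2, -267.7, 33.6]
tool_rot: [0.769, 0.64, -0.0, -0.001]
contact_force: [-0.0, -0.4, -2.1]
opening: 45.8
```

Run:
```python
from h import *
P={}
for n in("wrist","scene"):
  P[n]=p=ctrl.read_camera(n)
s=ctrl.sense();print(s["t"],s["tool_pos"].round(1),s["tool_rot"].round(3),s["contact_force"].round(1),s["opening"])
d=s["tool_pos"][:2]-[444.5,-231.5];a=np.radians(-10.6);print(d@[np.cos(a),np.sin(a)],d@[-np.sin(a),np.cos(a)])
cv2.imwrite("pics/s14.png",cv2.resize(P["scene"]["color"][110:240,120:290],None,fx=4.5,fy=4.5,interpolation=2)[:,:,::-1])
```

```text
25.85 [ 405.2 -267.7   33.9] [ 0.769  0.64  -0.    -0.002] [-0.4 -0.1 -2.7] 45.90224539548724
-31.96772546468724 -42.85707038670961
```

View pics/s14.png

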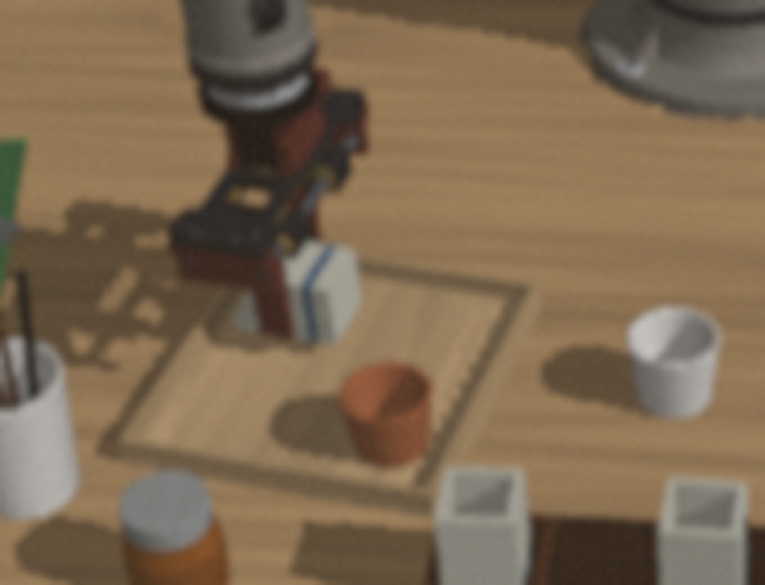

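>>> {"method": "carry_out", "body": {
  "rows": "-1 0 0 0.25 0;-1 0 0 0.2 0;-1 0 0 0.12 0;-1 0 0 0 0;-1 0 0 0.04 0;-1 0 0 0 0"
}}

```text
t: 26.35
tool_pos: [406.2, -269.1, 20.0]
tool_rot: [0.769, 0.639, 0.0, 0.0]
contact_force: [-1.1, -0.3, -2.1]
opening: 45.7
```

>>> {"method": "carry_out", "body": {
  "rows": "-1 0 0 0.06 0;-1 0 0 0.03 0;-1 0 0 0 0;-1 0 0 0 0"
}}

```text
t: 26.68
tool_pos: [406.1, -269.0, 17.7]
tool_rot: [0.769, 0.639, 0.0, 0.0]
contact_force: [-0.2, -0.7, -2.7]
opening: 46.4
```

>>> {"method": "carry_out", "body": {
  "rows": "-1 0 0 0.03 0;-1 0 0 0 0;-1 0 0 0.02 0;-1 0 0 0 0"
}}

```text
t: 27.02
tool_pos: [406.1, -269.0, 17.6]
tool_rot: [0.769, 0.639, -0.0, 0.0]
contact_force: [-2.7, 2.2, 15.0]
opening: 46.0
```

>>> {"method": "carry_out", "body": {
  "rows": "-1 0 0 -0.03 0;0.1 0 0 0 0;0.2 0 0 0 0;0.4 0 0 0 0;0.6 0 0 0 0;0.6 0 0 0 0;0.6 0 0 -0.2 0;0.6 0 0 -0.6 0"
}}

```text
t: 27.68
tool_pos: [404.9, -268.3, 36.1]
tool_rot: [0.769, 0.639, -0.001, -0.002]
contact_force: [-0.2, 0.4, -0.5]
opening: 70.1
```

>>> {"method": "carry_out", "body": {
  "rows": "0.6 0 0 -0.9 0;0.6 0 0 -0.9 0;0.6 0 0 -0.9 0;0.6 0 0 -0.9 0;0.6 0.5 0 -0.9 0;0.6 0.9 0 -0.5 0;0.6 0.9 0 0 0;0.6 0.5 0 0 0"
}}

```text
t: 28.35
tool_pos: [419.9, -198.2, 163.6]
tool_rot: [0.768, 0.64, 0.001, 0.001]
contact_force: [0.6, -0.1, -1.0]
opening: 70.7
```

Run:
```python
from h import *
P={}
for n in("wrist","scene","top"):
  P[n]=p=ctrl.read_camera(n)
s=ctrl.sense();print(s["t"],s["tool_pos"].round(1),s["contact_force"].round(1),s["opening"])
cv2.imwrite("pics/s15.png",cv2.resize(P["scene"]["color"][110:270,100:330],None,fx=3.4,fy=3.4,interpolation=2)[:,:,::-1])
cv2.imwrite("pics/t15.png",cv2.resize(P["top"]["color"][130:310,220:470],None,fx=3,fy=3,interpolation=2)[:,:,::-1])
cv2.imwrite("pics/w15.png",P["wrist"]["color"][:,:,::-1])
for n in("scene","top"):
  for th in("old_reject","oil_jar","paper_cup","brush_pot","squeeze_bottle","repair_bowl"):
    r=ctrl.spot_point(P[n],th)[:1]
    if r: print(n,th,ray(P[n],np.array(r[0]["location"])*[W,H],5 if th=="old_reject" else 0)[0].round(0))
```

```text
28.5 [ 419.  -199.7  162.5] [-0.4 -0.1 -0.4] 70.24343249803145
scene old_reject [ 519. -176.    5.]
scene oil_jar [ 636. -287.    0.]
scene paper_cup [447.   4.   0.]
scene brush_pot [ 553. -404.   -0.]
scene squeeze_bottle [618. 287.  -0.]
scene repair_bowl [532. 448.   0.]
top old_reject [ 514. -182.    5.]
top oil_jar [ 640. -288.    0.]
top paper_cup [439.  -8.   0.]
top brush_pot [ 567. -402.    0.]
top repair_bowl [536. 447.   0.]
```

View pics/s15.png

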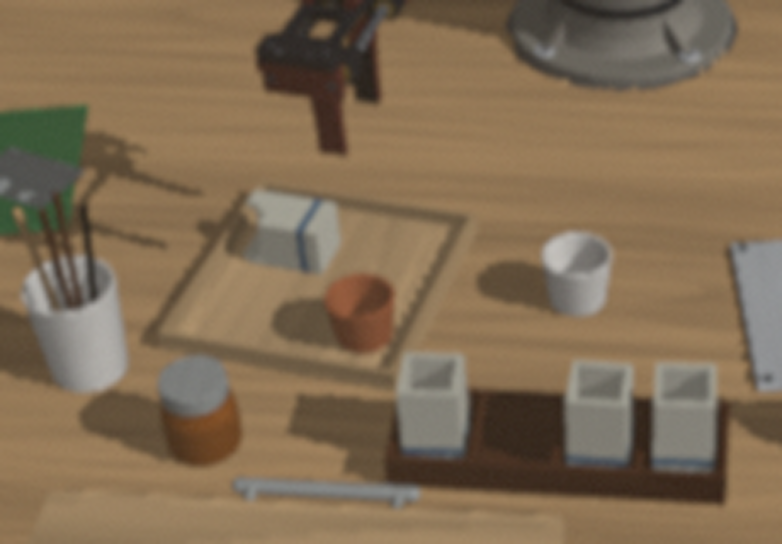

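View pics/t15.png

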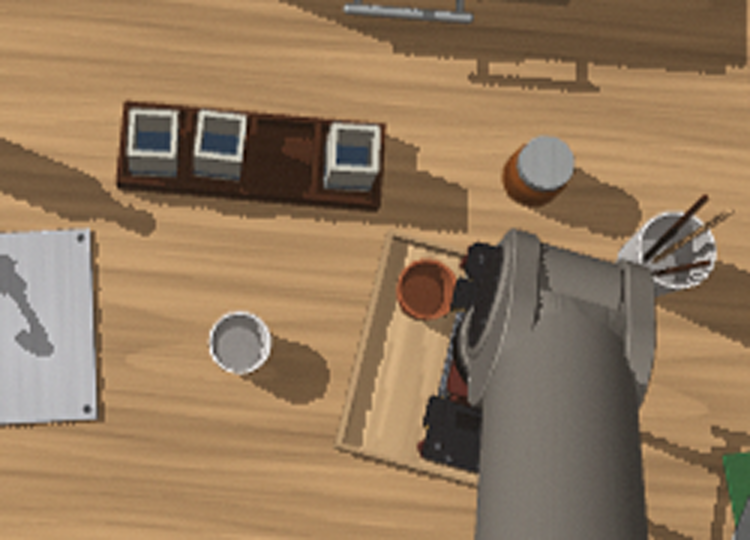

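View pics/w15.png

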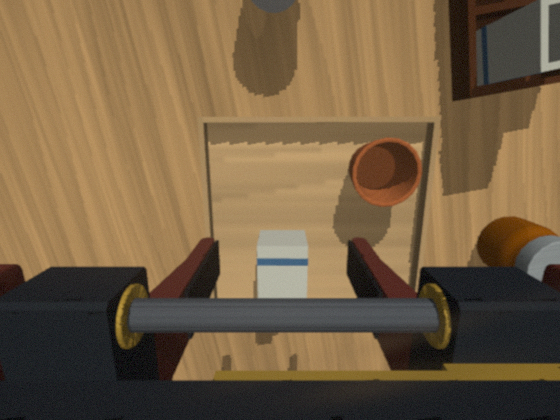

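>>> {"method": "carry_out", "body": {
  "rows": "0.6 0 0 0 0;0.6 0 0 0 0"
}}

```text
t: 29.27
tool_pos: [418.8, -200.1, 162.1]
tool_rot: [0.769, 0.639, -0.0, -0.0]
contact_force: [0.4, 0.7, 0.7]
opening: 70.0
```

```bash
python3 -c "
from cell import ctrl
print(ctrl.sign_off())"
```

```text
the job is handed in; nothing more can be done
None
```

The broken vase now lies flat on its side inside the tray, released, and I handed the job in at about 29 s of the 54 s. No verdict was reported.

- **Tally switch:** I lifted the vase out of its cell, stood it on the plate and slid it against the roller. From the picture the arm was at about 0.45 rad, past the 0.40 trip angle, and I then pushed about 4 mm further. I drew the vase back and let go. A picture showed it standing on the plate with the roller arm sprung back.
- **Laying it down:** I took it up again and tilted it against the tray's wall. It slid about 18 mm in the grip and stuck near 65°, because the fingertips had no more room above the floor.
- **Detour over the table:** I carried it to free table and set its foot edge down. There I opened the fingers and let it tip the last 20–25° onto its side, outside the tray, then gripped it flat, carried it back level and lowered it into the tray. It pressed the tray floor with up to 15 N before release.

**Last checks:**
- The final scene picture shows the vase flat in the tray and clear of the cup, the three good vases upright in their cells, and the gripper well clear.
- The cup and the bystanders read within about 20 mm of where they started. The largest shift was the brush pot in the scene picture; the top camera showed it within about 4 mm.
- The top camera gave no final reading for the squeeze bottle; the scene camera did.

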